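# Fasten the battery cover of a counter scale

### The arm

A 6-joint arm with a two-finger parallel gripper is mounted at the origin on the work surface. World frame = base frame: x ahead of the robot, y to its left, z up, the work surface at z = 0. Lengths are in m, angles in rad, forces in N, time in s.
With the tool pointing down it reaches from about 0.25 to 0.775 m from the base axis. Payload 8.9 kg.
Tool frame: the origin (TCP) lies midway between the tips of the shut fingers; the grasp point (between the pads) lies behind it (grip_point_offset is the y of the grasp point in the tool frame, in m); y points along the fingers, z is the direction in which the jaws open and shut, and the axes are right-handed (so a half turn about y gives the same grasp; the last joint's range is limited). The gripper opens to 85 mm and grips with 20 to 120 N. Pads are 22 mm wide; open, the fingers measure 114 mm over their backs; the gripper's body (76 mm by 85 mm) begins 54 mm behind the grasp point. The pads swing forward as they close: fully open they stand 13 mm farther back than shut.
Start: joints at [0.988, 0.291, -0.153, 1.127, 0, 1.431], TCP at [0.225, 0.474, 0.231] pointing down, gripper open.
Joint ranges: [-2.52, 2.52], [-0.91, 1.74], [-1.3, 1.37], [-1.96, 2.02], [-1.52, 1.47], [-3.14, 3.14]. Speed limits (rad/s): [2.22, 2.22, 2.79, 3.14, 3.14, 3.14].

### API

Orientations are given as a unit quaternion [w, x, y, z].
In Python, from plant import observe, get_image, get_calibration, finish_job, grip_point_offset gives the robot as it stands.
- The arm moves only by the tool step_arm, never from a script. Its argument "rows" is a list of rows, each a list of 2 entries, a list of its own where there are three numbers: the shift along the tool's x, y, z as a fraction of full scale, then the turn, a rotation vector about the tool's x, y, z as a fraction of full scale. A call has 1 to 20 rows; each row is the pose to reach, as a shift and turn from the pose measured when the call began, along the tool's axes at that moment; what a row does not reach only later rows make up. Full scale, the value 1, is 200 mm for a shift and 30 degrees for a turn. A row lasts 1/10 s, in which the tool goes at most 50 mm and 8.59 degrees, less where a joint would pass 70% of its speed; a pose out of reach is approached as far as the arm can. A call with a number of a shift or a turn outside -1 to 1 is refused whole. A call with a gripper value outside its range is refused whole. "grip" is the closure in counts, from 0 (fully open) to 255 (shut), set as the call begins (left out, the last holds). The fingers move at their own pace and stop on an object; "newtons" is the grip in N (left out, the last holds). Time passes only in rows, so rows that repeat a pose let the fingers close. It gives the time, the measured TCP pose, the force and the opening at its end, in the units of the state.
- observe(): the state, without advancing time (a new reading comes with each control period).
- get_image(name): name is "scene" or "top" or "wrist"; returns (picture, depth): 420x560x3 uint8, red, green, blue; 420x560 float32, m along the optical axis (not along the pixel's ray), 0 where there is no reading.
- get_calibration(name): a dict with "fx", "fy", "cx", "cy" (pixels), "position" and "attitude" of the camera in the world. Camera axes: x right, y down, z forward; pixel columns grow to the right and rows downward; lengths in m; the calibration is good to about 2 mm. The wrist camera is an equidistant fisheye: a pixel r from the principal point sees the ray r / f radians off the axis. A picture is of the moment at which its call begins: read the wrist's pose just before it. get_calibration takes no time and is no camera call; for the wrist camera it gives the pose at the moment of the call.
- finish_job(): hands the job in, once; it reports no verdict.
The state is a dict: "clock": time; "qpos": joint angles; "qvel": joint speeds; "joint_torque": joint torques, N m; "position": TCP position; "ee_rot": TCP orientation; "ft_force": force on the tool from outside, world axes, zero at the start; "ft_torque": the same for the moment, N m; "opening": finger opening in m.
Only numpy, scipy, OpenCV 4.12 (cv2) and the standard library are available. Lean on these libraries where they do the work, as an engineer would, in place of code of your own. Each camera call takes 0.05 s, during which the arm holds its last target.

### The job

Fasten the battery cover on the sloping front of the counter scale: take the driver from its stand and use it to turn both slotted quarter-turn screws clockwise (looking onto their heads) until they stop. Then put the driver back upright in its stand, resting on its collar, and let go; turn the screws with the driver only, never with the gripper, and leave the mug, the cash box and the phone where they are.

Things in the scene. Friction and masses are not known exactly. Their poses are not given: they have to be found in the camera images.
- scale: White counter scale, fixed, 270 wide, its sloping console towards the robot (-x of the scale), a steel weighing pan (top 110 high) behind it up to x = +300. Origin on the table, below the middle between the two screws (bare slope 75 high there); x from console to pan, y to its left, z up.
- cover_mid (a point): Middle of the top face of the grey battery cover (225 x 52, 3 thick) that lies on the console. The console slopes up at 30 degrees to the horizontal, rising towards the pan, from x = -65 to x = +75 of the scale (118 high there). z is the outward normal, 30 degrees from vertical, leaning towards the console side (-x of the scale); x up the slope, y level. Nothing stands above the slope.
- screw_left_slot (a point): Captive round steel screw head on the left (+y) end of the cover, 85 from its middle, 34 across, 12 high, crossed by one straight slot 7 wide and 8 deep, open at both ends. The point: centre of the slot's mouth, on the head's top face, 88 above the table. z: the screw's axis, out of the slope, 30 degrees from vertical; x along the slot, y across it (both turn with the screw). The slot floor is 8 below it.
- screw_right_slot (a point): The same screw head on the scale's right (-y) end of the cover, 85 from the scale's middle; point and axes as for the left one.
- screw_left (a joint): Angle of the left screw, rad: 0 = fully open (slot runs straight up and down the slope), grows clockwise seen looking onto the head, hard stop at 1.571 = fastened (slot level, across the slope). Starts at 0.1 to 0.45. Friction torque about 0.08 N m; it stays where it is left.
- screw_right (a joint): Angle of the right screw, as for the left one.
- stand: Dark wooden block 80 x 80 x 70 high, fixed to the table, holding the driver. Origin: centre of its underside; z up. One square upright hole 30 x 30, sides parallel to the block's, goes right through at its centre.
- stand_hole (a point): Centre of the mouth of the stand's hole, on its top face, 70 above the table.
- driver_center (a point): Loose driver, 0.1 kg, upright in the stand. Black square handle 26 x 26, 75 long; at its foot a round collar 52 across, 6 thick, that rests on the stand; below that a steel shaft and blade. The point: centre of the handle, 43.5 above the collar's underside, 113.5 above the table at the start. z along the driver from blade to handle; x along the blade's width; the handle's flat sides face x and y.
- driver_tip (a point): Middle of the driver's blade edge, 102 below the handle's centre and 58.5 below the collar's underside (hidden in the stand at the start). Shaft 10 thick; flat blade 20 wide (along the driver's x) and 4 thick, the last 2.5 being 2.4 thick. Axes as the driver's.
- mug: White mug, 80 across, 92 high, with a handle; a bystander. Origin: centre of its underside.
- cashbox: Red steel cash box 156 x 206 x 88 high with a wire handle on its lid; a bystander. Origin: centre of its underside.
- phone: Black phone 150 x 72 x 9 lying flat, beside the pan; a bystander. Origin: centre of its underside.
Not all that is in view belongs to the job. What is shaped like the part that bears driver_center but pink or yellow is not meant.

How it is judged:
By the outcome, as a careful person would: the job done as asked, in the order asked, and still so for the second after the job is handed in, with the robot touching nothing.
It also fails if it takes over 64 s, if anything falls off the work surface, if the arm or the gripper's body presses on something with over 40 N, if the wrist force passes 120 N, or if a joint passes its speed limit or range.

## Working session

There is one attempt and no reset: what is moved stays moved. The work goes in short steps, Python scripts to look and compute and a tool call to move; the robot and the scene stay as the last step left them, time stands still between calls to the robot, and variables do not carry over. Pictures are saved under pics/ and viewed, and the job is handed in when it is done.

Besides the shell and the picture viewer there is one more tool, called after "Emit:" by a JSON object that holds its "fn" and its "kwargs". step_arm: Moves the arm, as the interface text tells. Shift numbers are shares of 200 mm and turn numbers shares of 30 degrees, none past 1 either way. Its arguments: {"type":"object","properties":{"rows":{"type":"array","items":{"type":"array"}},"grip":{"type":"number"},"newtons":{"type":"number"}},"required":["rows"]}

```bash
ls; mkdir -p pics; python3 - <<'E'
from plant import *
import cv2,numpy as np
print(observe()); print(grip_point_offset)
for n in("scene","top","wrist"):
    print(n,get_calibration(n))
    p,d=get_image(n); cv2.imwrite(f"pics/{n}0.png",p[:,:,::-1]); np.save(f"pics/{n}0d.npy",d); np.save(f"pics/{n}0p.npy",p)
E
```

```text
pics
{'clock': 0.0, 'qpos': array([ 9.87664362e-01,  2.91260051e-01, -1.54106082e-01,  1.12667655e+00,
       -2.60869905e-05,  1.43149479e+00]), 'qvel': array([-0.00056473,  0.00232989,  0.00116846, -0.00061623,  0.00203778,
        0.00044919]), 'joint_torque': array([ 1.71519441e-04, -5.37141109e+01,  3.31373262e+01,  1.57930650e-02,
       -3.40597626e-04, -1.96150364e-05]), 'position': array([0.22520888, 0.47378035, 0.23075036]), 'ee_rot': array([-0.68935129,  0.69018224, -0.15578005,  0.15548584]), 'ft_force': array([0.27877914, 0.30618967, 0.94824537]), 'ft_torque': array([-0.02933378, -0.02474172, -0.04490157]), 'opening': 0.085317767020582}
-0.0187
scene {'fx': 430.03465909653175, 'fy': 430.03465909653175, 'cx': 270.5395206299584, 'cy': 213.50440347794617, 'position': array([ 1.13794225, -0.48725632,  0.97315106]), 'attitude': array([-0.31585175,  0.84952159,  0.3988047 , -0.13966227])}
top {'fx': 506.89707145707285, 'fy': 506.89707145707285, 'cx': 286.55618321080846, 'cy': 209.3657896714481, 'position': array([0.44381965, 0.04039235, 1.27380264]), 'attitude': array([-0.01949804,  0.71547611, -0.69728267,  0.03886711])}
wrist {'fx': 325.19226210127806, 'fy': 325.19226210127806, 'cx': 280.06866372171845, 'cy': 210.7061724215333, 'position': array([0.15147229, 0.50905619, 0.37300255]), 'attitude': array([0.13824888, 0.83393941, 0.52723824, 0.08632585])}
```

View pics/scene0.png

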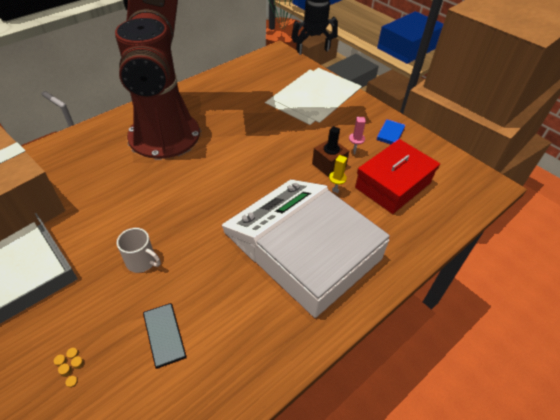

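View pics/top0.png

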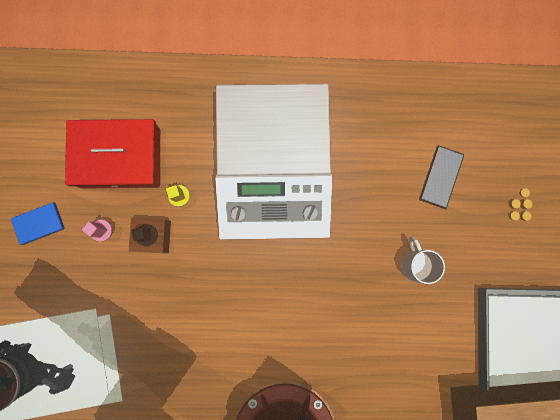

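View pics/wrist0.png

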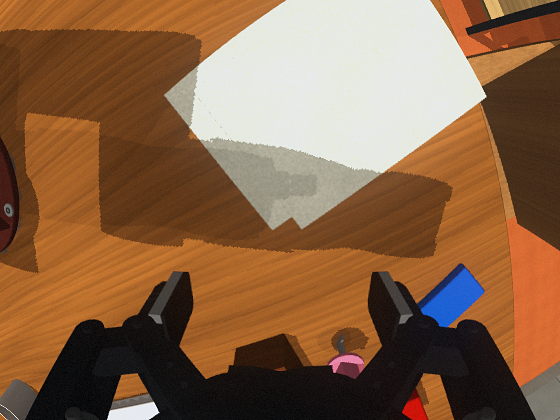

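The top view shows the stand at about (150,234) with the black driver at (145,233), the yellow decoy at (178,195) and the pink one at (97,230). The screws are at (238,213) and (311,213). Next I'll enlarge these areas and measure them.

```bash
cat > h.py <<'E'
import numpy as np,cv2
from plant import *
from scipy.spatial.transform import Rotation as R
def q2R(q): return R.from_quat([q[1],q[2],q[3],q[0]])
def ray(n,u,v,c=None):
    c=c or get_calibration(n)
    x=(u-c['cx'])/c['fx'];y=(v-c['cy'])/c['fy']
    if n=='wrist':
        r=np.hypot(x,y); s=np.sin(r)/r if r>1e-9 else 1
        d=np.array([x*s,y*s,np.cos(r)])
    else: d=np.array([x,y,1.])
    return c['position'],q2R(c['attitude']).apply(d)
def atz(n,u,v,z,c=None):
    p,d=ray(n,u,v,c); return p+d*(z-p[2])/d[2]
def proj(n,P,c=None):
    c=c or get_calibration(n)
    q=q2R(c['attitude']).inv().apply(np.asarray(P)-c['position'])
    if n=='wrist':
        r=np.hypot(q[0],q[1]); a=np.arctan2(r,q[2]); q=np.array([q[0]/r*a,q[1]/r*a])
    else: q=q[:2]/q[2]
    return q*c['fx']+[c['cx'],c['cy']]
def crop(n,p,u0,v0,u1,v1,k,name):
    cv2.imwrite('pics/'+name+'.png',cv2.resize(p[v0:v1,u0:u1,::-1],None,fx=k,fy=k,interpolation=cv2.INTER_CUBIC))
E
python3 - <<'E'
from h import *
p=np.load('pics/top0p.npy');d=np.load('pics/top0d.npy')
crop('top',p,80,170,200,260,6,'t_st'); crop('top',p,212,165,337,245,6,'t_sc')
p=np.load('pics/scene0p.npy')
crop('s',p,300,110,400,210,6,'s_st'); crop('s',p,215,170,335,260,6,'s_sc')
E
```

```text
(no output)
```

View pics/t_st.png

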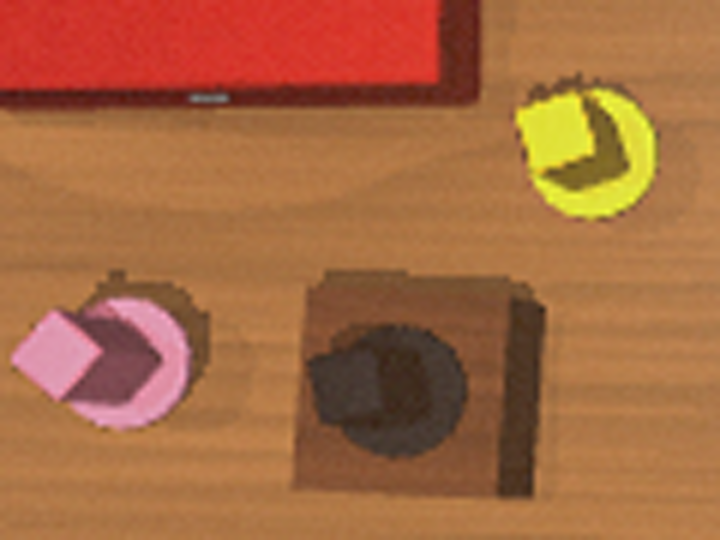

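View pics/t_sc.png

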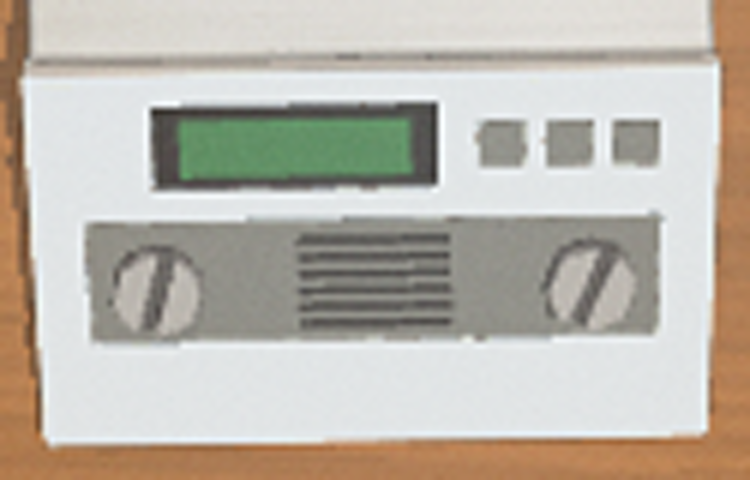

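View pics/s_st.png

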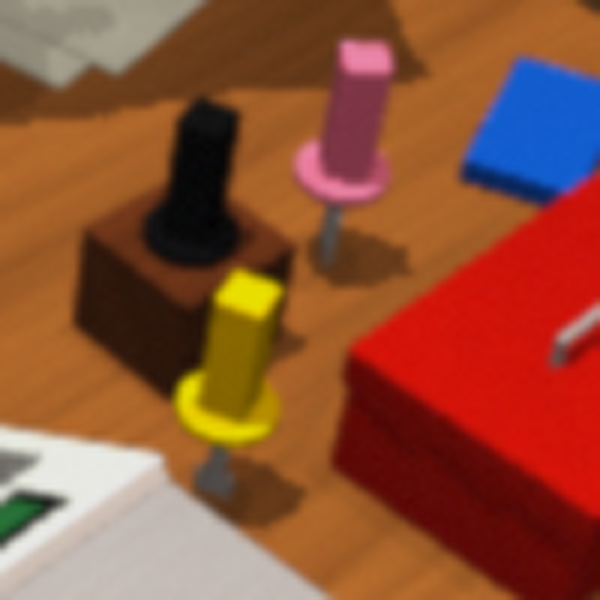

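View pics/s_sc.png

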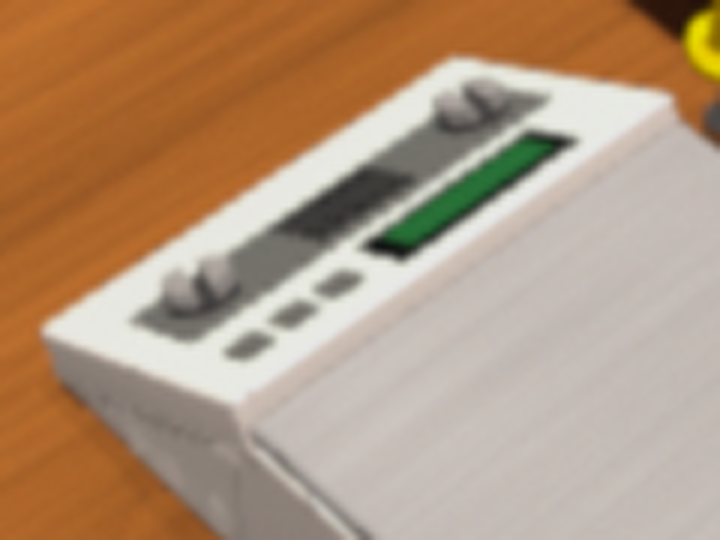

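```bash
python3 - <<'E'
from h import *
T=lambda u,v,z,o=(80,170):atz('top',o[0]+u/6-.5*0,o[1]+v/6,z)
np.set_printoptions(precision=4,suppress=True)
h=[T(*c,.151) for c in((308,358),(367,345),(385,408),(328,425))]
print('handle',np.array(h),np.mean(h,0),[np.linalg.norm(h[i]-h[i-1]) for i in range(4)])
print('collar',T(405,390,.076))
s=[T(*c,.07) for c in((308,287),(512,297),(497,492),(293,488))]
print('stand',np.array(s),np.mean(s,0),[np.linalg.norm(s[i]-s[i-1]) for i in range(4)])
o=(212,165)
L=T(157,292,.088,o);Rr=T(595,285,.088,o);print(L,Rr,L-Rr,np.linalg.norm(L-Rr))
print('slots',T(167,255,.09,o)-T(152,328,.085,o),T(611,248,.09,o)-T(582,325,.085,o))
print('yellow top',T(555,133,.2,)) 
# depth check
d=np.load('pics/top0d.npy');c=get_calibration('top')
for u,v in((238,214),(233,214),(311,213),(316,212),(137,234),(150,241),(140,222),(167,190),(90,229)):
    z=d[v,u];P=c['position']+q2R(c['attitude']).apply(np.array([(u-c['cx'])/c['fx']*z,(v-c['cy'])/c['fy']*z,z]));print(u,v,P)
E
```

```text
handle [[0.4832 0.3507 0.151 ]
 [0.4885 0.3295 0.151 ]
 [0.4657 0.3218 0.151 ]
 [0.4589 0.3422 0.151 ]] [0.4741 0.3361 0.151 ] [np.float64(0.025717967235427734), np.float64(0.021857823044948436), np.float64(0.024116284695051858), np.float64(0.021461136894542533)]
collar [0.4743 0.3332 0.076 ]
stand [[0.514  0.3745 0.07  ]
 [0.5121 0.2946 0.07  ]
 [0.4355 0.297  0.07  ]
 [0.4351 0.3764 0.07  ]] [0.4742 0.3356 0.07  ] [np.float64(0.0788842992496656), np.float64(0.07989625932833591), np.float64(0.07667756713816615), np.float64(0.07932866802064908)]
[0.5292 0.1221 0.088 ] [ 0.5366 -0.0489  0.088 ] [-0.0073  0.171   0.    ] 0.17118019324230394
slots [ 0.0283 -0.0053  0.005 ] [ 0.0302 -0.0104  0.005 ]
yellow top [0.5631 0.2546 0.2   ]
238 214 [0.5292 0.1232 0.0768]
233 214 [0.5281 0.134  0.0891]
311 213 [ 0.536  -0.0492  0.0803]
316 212 [ 0.5379 -0.0602  0.0893]
137 234 [0.474  0.3375 0.1526]
150 241 [0.4605 0.3269 0.0752]
140 222 [0.5047 0.3537 0.0701]
167 190 [0.5743 0.2789 0.1405]
90 229 [0.4827 0.444  0.1415]
```

```bash
python3 - <<'E'
from h import *
np.set_printoptions(precision=4,suppress=True)
o=observe();print(q2R(o['ee_rot']).as_matrix()); z=q2R(o['ee_rot']).as_matrix()[:,2];print(np.degrees(np.arctan2(z[1],z[0])))
c=get_calibration('wrist');print(q2R(c['attitude']).as_matrix(), q2R(o['ee_rot']).inv().apply(c['position']-o['position']))
E
```

```text
[[ 0.9031 -0.0005  0.4294]
 [-0.4294 -0.0007  0.9031]
 [-0.0001 -1.     -0.0009]]
64.57219024640725
[[ 0.4291  0.8555  0.2899]
 [ 0.9032 -0.4059 -0.1394]
 [-0.0016  0.3216 -0.9469]] [-0.0817 -0.1422 -0.    ]
```

```bash
cat >> h.py <<'E'
def toolR(axis_up,zdir):
    """tool with y = -axis_up, z near zdir"""
    y=-np.asarray(axis_up,float);y/=np.linalg.norm(y)
    z=np.asarray(zdir,float);z=z-y*(z@y);z/=np.linalg.norm(z)
    return R.from_matrix(np.c_[np.cross(y,z),y,z])
def goto(P,Rt):
    o=observe();Rc=q2R(o['ee_rot'])
    s=Rc.inv().apply(np.asarray(P)-o['position'])/.2
    t=np.degrees((Rc.inv()*Rt).as_rotvec())/30
    print('t',o['clock'],'J',np.round(o['qpos'],3),'pos',np.round(o['position'],4))
    print('shift',np.round(s,4),'turn',np.round(t,4),'rows',np.linalg.norm(s)*4,np.linalg.norm(t)*30/8.59)
yaw=lambda d:np.array([np.cos(np.radians(d)),np.sin(np.radians(d)),0])
E
python3 - <<'E'
from h import *
goto([.474,.335,.22],toolR([0,0,1],yaw(108)))
E
```

```text
t 0.15 J [ 0.988  0.291 -0.154  1.127  0.     1.431] pos [0.2253 0.4739 0.2309]
shift [ 1.4215  0.0544 -0.0931] turn [ 1.5000e-03 -1.4476e+00 -9.0000e-04] rows 5.702156898472342 5.05562765517717
```

Emit:
{"fn": "step_arm", "kwargs": {"rows": [[[0.25,0,0],[0,-0.25,0]],[[0.5,0,0],[0,-0.5,0]],[[0.7,0.03,-0.05],[0,-0.7,0]],[[0.7,0.03,-0.05],[0,-0.7,0]]], "grip": 0, "newtons": 40}}

```text
clock: 0.55
position: [0.3507, 0.4018, 0.2239]
ee_rot: [-0.706, 0.707, -0.027, 0.027]
ft_force: [-0.3, -0.8, 0.5]
opening: 0.0855
```

```bash
python3 - <<'E'
from h import *
goto([.474,.335,.22],toolR([0,0,1],yaw(108)))
E
```

```text
t 0.55 J [ 0.717  0.312 -0.143  1.118 -0.002  0.794] pos [0.3507 0.4018 0.2239]
shift [ 0.6403  0.0202 -0.2852] turn [ 0.0048 -0.7479 -0.0013] rows 2.8049721065622197 2.6119116358067647
```

Emit:
{"fn": "step_arm", "kwargs": {"rows": [[[0.25,0.01,-0.11],[0,-0.28,0]],[[0.48,0.02,-0.21],[0,-0.55,0]],[[0.64,0.02,-0.285],[0.005,-0.748,0]],[[0.64,0.02,-0.285],[0.005,-0.748,0]],[[0.64,0.02,-0.285],[0.005,-0.748,0]]]}}

```text
clock: 1.05
position: [0.4741, 0.3346, 0.2195]
ee_rot: [0.699, -0.699, -0.109, 0.11]
ft_force: [-0.9, -0.3, -0.9]
opening: 0.0854
```

```bash
python3 - <<'E'
from h import *
goto([.474,.335,.099],toolR([0,0,1],yaw(108)))
c=get_calibration('wrist');p,d=get_image('wrist');cv2.imwrite('pics/w1.png',p[:,:,::-1])
for P in([.474,.335,.151],[.474,.335,.076]):print(proj('wrist',P,c))
p,d=get_image('scene');crop('s',p,280,60,420,200,4,'s1')
E
```

```text
t 1.05 J [ 4.880e-01  4.040e-01 -1.900e-02  1.149e+00  1.000e-03  1.770e-01] pos [0.4741 0.3346 0.2195]
shift [0.0014 0.6024 0.002 ] turn [-0.0008 -0.0061 -0.0037] rows 2.4096735170143924 0.024874791301842784
[281.87490324 225.34036312]
[281.49502631 195.63264566]
```

View pics/w1.png

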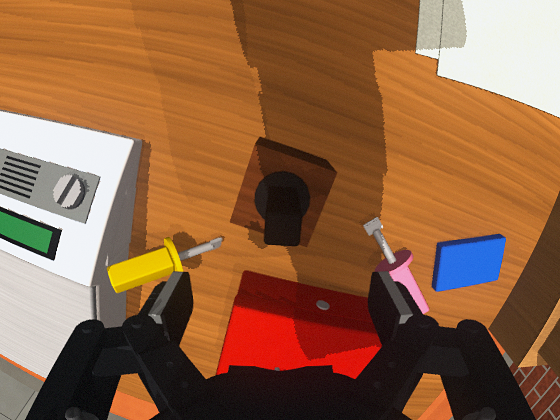

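View pics/s1.png

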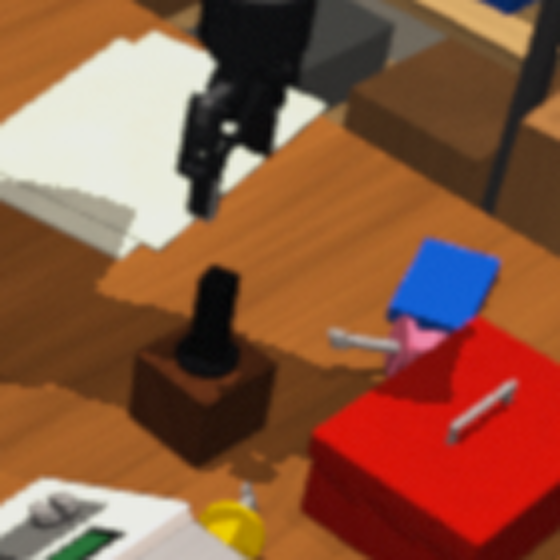

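The wrist view has the black handle at (283,225), where my estimate projects (282,225). The pink and yellow decoys have toppled by themselves, but they lie low and clear of the fingers. I'll descend and grip.

Emit:
{"fn": "step_arm", "kwargs": {"rows": [[[0,0.2,0],[0,0,0]],[[0,0.4,0],[0,0,0]],[[0,0.55,0.002],[0,0,0]],[[0,0.602,0.002],[0,0,0]],[[0,0.602,0.002],[0,0,0]],[[0,0.602,0.002],[0,0,0]]]}}

```text
clock: 1.75
position: [0.4729, 0.3368, 0.1009]
ee_rot: [0.699, -0.698, -0.111, 0.111]
ft_force: [0.3, 0.2, 0.6]
opening: 0.0852
```

Emit:
{"fn": "step_arm", "kwargs": {"rows": [[[0,0,0],[0,0,0]],[[0,0,0],[0,0,0]],[[0,0,0],[0,0,0]],[[0,0,0],[0,0,0]],[[0,0,0],[0,0,0]],[[0,0,0],[0,0,0]],[[0,0,0],[0,0,0]],[[0,0,0],[0,0,0]],[[0,0,0],[0,0,0]],[[0,0,0],[0,0,0]]], "grip": 255, "newtons": 60}}

```text
clock: 2.75
position: [0.4732, 0.337, 0.1015]
ee_rot: [0.699, -0.698, -0.111, 0.11]
ft_force: [-0.2, -1.3, 5.9]
opening: 0.0256
```

Gripped with a 25.6 mm opening, which fits the 26 mm handle. Now I'll lift it.

Emit:
{"fn": "step_arm", "kwargs": {"rows": [[[0,-0.15,0],[0,0,0]],[[0,-0.3,0],[0,0,0]],[[0,-0.45,0],[0,0,0]],[[0,-0.6,0],[0,0,0]],[[0,-0.75,0],[0,0,0]],[[0,-0.9,0],[0,0,0]],[[0,-0.9,0],[0,0,0]],[[0,-0.9,0],[0,0,0]]]}}

```text
clock: 3.55
position: [0.4732, 0.3368, 0.2815]
ee_rot: [0.699, -0.698, -0.111, 0.11]
ft_force: [0.1, 0.1, -1.3]
opening: 0.026
```

```bash
python3 - <<'E'
from h import *
o=observe();print(o['position'],o['ft_force'],o['opening'])
c=get_calibration('wrist');p,d=get_image('wrist');cv2.imwrite('pics/w2.png',p[:,:,::-1]);crop('w',p,200,150,360,270,5,'w2c')
Rt=q2R(o['ee_rot'])
for k in(-.0187,.0187+.0,.024,.083):print(k,proj('wrist',o['position']+Rt.apply([0,k,0]),c))
p,d=get_image('scene');crop('s',p,280,30,420,170,4,'s2')
E
```

```text
[0.47322304 0.33675203 0.28153761] [ 0.13585418  0.14362381 -1.34947717] 0.02597093285545982
-0.0187 [281.71480318 295.00796026]
0.0187 [281.47960171 257.6676405 ]
0.024 [281.45238178 253.44425307]
0.083 [281.21870256 217.9496491 ]
```

View pics/w2c.png

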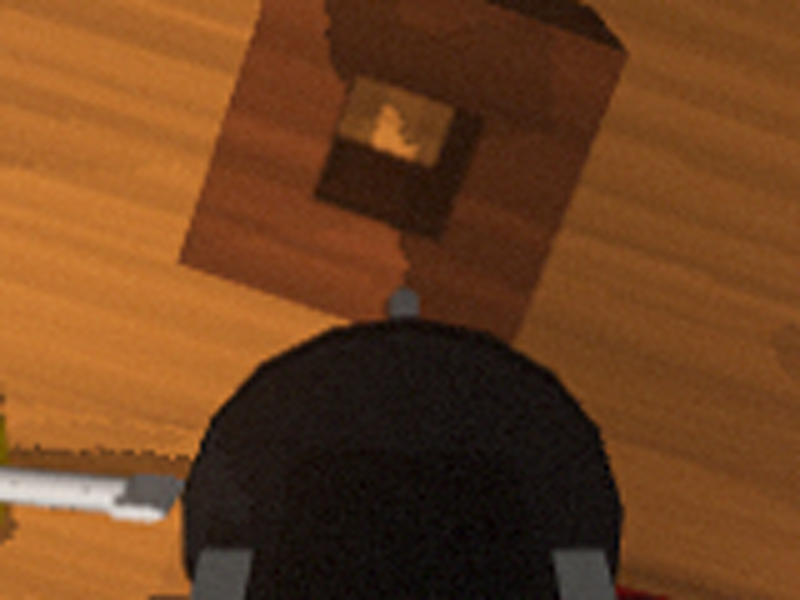

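View pics/s2.png

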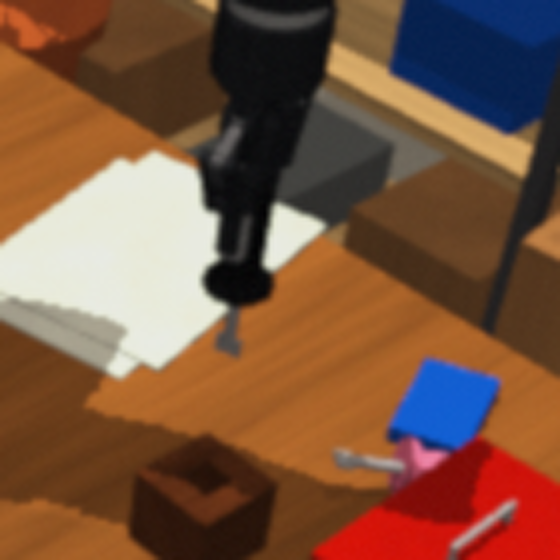

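```bash
python3 - <<'E'
from h import *
o=observe();c=get_calibration('wrist');Rt=q2R(o['ee_rot'])
f=lambda v:np.round(proj('wrist',o['position']+Rt.apply(v),c),1)
for dx in(-.003,0,.003):print(dx,'rim',f([-.026+dx,.0315,0]),'blade',f([-.01+dx,.09,0]),'edges',f([dx,.0315,.026]),f([dx,.0315,-.026]))
E
```

```text
-0.003 rim [281.5 200.7] blade [281.2 198.3] edges [325.5 243. ] [237.3 243. ]
0 rim [281.5 205.8] blade [281.2 202.2] edges [325.3 247.6] [237.6 247.6]
0.003 rim [281.5 210.9] blade [281.2 206. ] edges [325.  252.1] [237.8 252.1]
```

```bash
python3 - <<'E'
from h import *
p,d=get_image('wrist');c=get_calibration('wrist')
crop('w',p,220,140,340,220,6,'w3c')
print(atz('wrist',279.1,181.1,.07,c))
# block top corners crop(w2c): left (180,262), right(628,50)
print(atz('wrist',200+180/5,150+262/5,.07,c))
t,_=get_image('top');crop('t',t,110,190,190,260,8,'t3')
s,_=get_image('scene');crop('s',s,310,90,360,160,8,'s3')
E
```

```text
[0.47533073 0.33523878 0.07      ]
[0.51410264 0.29609426 0.07      ]
```

View pics/w3c.png

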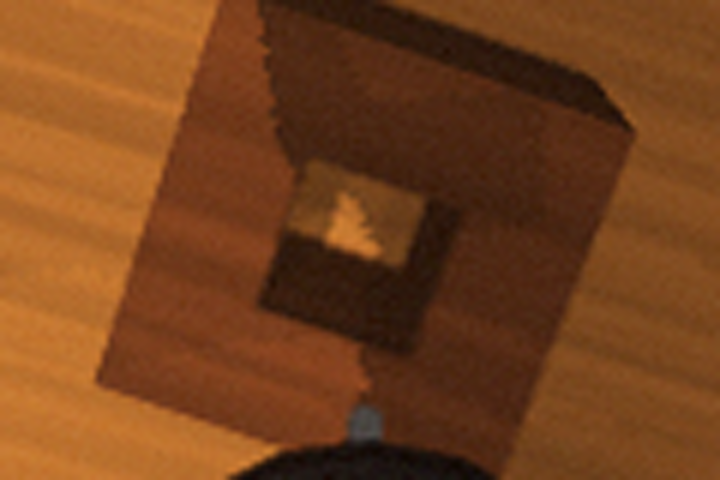

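View pics/s3.png

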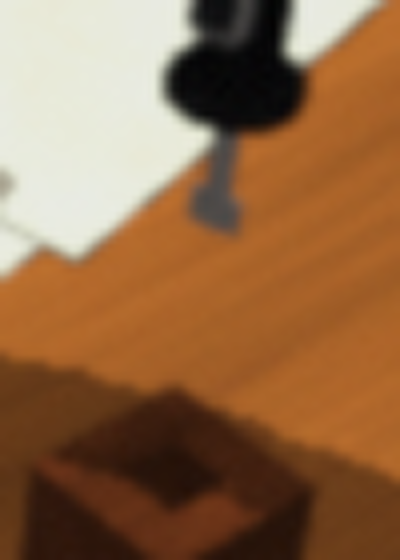

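View pics/t3.png

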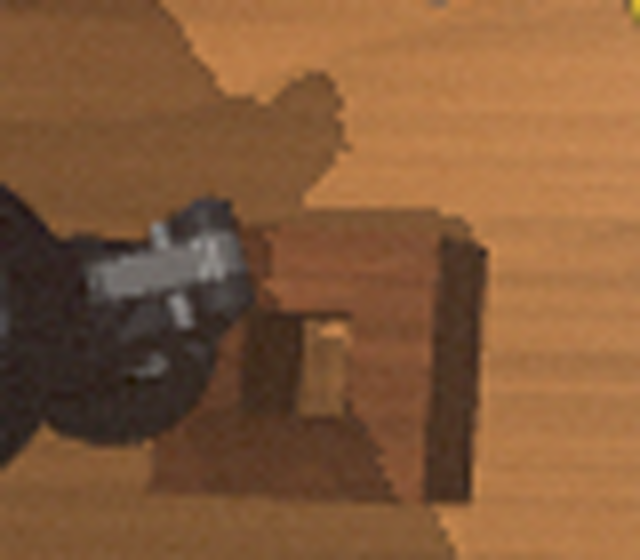

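```bash
python3 - <<'E'
from h import *
o=observe();c=get_calibration('scene');Rt=q2R(o['ee_rot'])
f=lambda v:(proj('scene',o['position']+Rt.apply(v),c)-[310,90])*8+4
for dx in(-.004,0,.004,.008):print(dx,'tip',f([dx,.09,0]),f([dx-.01,.09,0]),f([dx+.01,.09,0]),'collar',f([dx,.0315,.0]), f([dx,.0255,0]))
print((proj('scene',[.4745,.3353,.07],c)-[310,90])*8+4)
E
```

```text
-0.004 tip [196.68667504 224.91802903] [172.5059304  215.81287942] [220.99431321 234.07095981] collar [217.61729253  91.05090414] [219.85022951  76.76958377]
0 tip [206.39444724 228.57344657] [182.16306469 219.44922949] [230.75312264 237.74559519] collar [227.70043549  94.69373305] [229.97351373  80.41046863]
0.004 tip [216.12258617 232.23653312] [191.8404065  223.09318861] [240.53245971 241.42796017] collar [237.80550199  98.34448247] [240.11889118  84.05929942]
0.008 tip [225.87115601 235.90731283] [201.5380193  226.74478068] [250.33238927 245.11807915] collar [247.93256361 102.00317827] [250.28643424  87.71610218]
[168.66546712 480.52785065]
```

```bash
cat >> h.py <<'E'
SY=2.45
Rz=R.from_euler('z',SY,degrees=True)
N=Rz.apply([-.5,0,np.sqrt(.75)]);U=Rz.apply([np.sqrt(.75),0,.5]);Yh=Rz.apply([0,1,0])
SL=np.array([.5292,.1221,.088]);SR=np.array([.5366,-.0489,.088])
TIP=np.array([.0035,.090,-.0005])
def screwpose(S,th,h,tip=TIP,lat=(0,0)):
    """th deg cw; h tip height above mouth along N; lat=(up-slope,left) m"""
    a=np.radians(th);x=np.cos(a)*U-np.sin(a)*Yh;y=-N;z=np.cross(x,y)
    Rt=R.from_matrix(np.c_[x,y,z])
    return S+h*N+lat[0]*U+lat[1]*Yh-Rt.apply(tip),Rt
E
python3 - <<'E'
from h import *
P=screwpose(SL,11.6,.05);print(P[0]);goto(*P)
E
```

```text
[0.45633349 0.12017694 0.20757957]
t 3.8 J [4.920e-01 3.790e-01 1.030e-01 1.295e+00 1.000e-03 1.780e-01] pos [0.4726 0.3364 0.2804]
shift [-0.411   0.3639 -1.0034] turn [-0.0353  0.8836 -1.0107] rows 4.574969982639254 4.690210023863418
```

Emit:
{"fn": "step_arm", "kwargs": {"rows": [[[-0.07,0.04,-0.17],[-0.006,0.15,-0.17]],[[-0.14,0.08,-0.34],[-0.012,0.3,-0.34]],[[-0.21,0.15,-0.51],[-0.018,0.45,-0.51]],[[-0.27,0.22,-0.67],[-0.024,0.59,-0.68]],[[-0.33,0.28,-0.82],[-0.03,0.73,-0.83]],[[-0.4,0.34,-0.97],[-0.034,0.86,-0.98]],[[-0.4,0.34,-0.97],[-0.034,0.86,-0.98]],[[-0.4,0.34,-0.97],[-0.034,0.86,-0.98]],[[-0.4,0.34,-0.97],[-0.034,0.86,-0.98]]]}}

```text
clock: 4.7
position: [0.4575, 0.1276, 0.2134]
ee_rot: [0.704, -0.661, -0.127, -0.227]
ft_force: [-0.9, -0.2, -1.0]
opening: 0.0256
```

```bash
cat > look.py <<'E'
from h import *
import sys
def look(tag,S,k=5,half=(80,60)):
    o=observe();Rt=q2R(o['ee_rot']);tip=o['position']+Rt.apply(TIP)
    v=tip-S;print('f',np.round(o['ft_force'],1),'tau',np.round(o['ft_torque'],2),'open',o['opening'],'tip rel: up %.1f left %.1f n %.1f mm'%(v@U*1e3,v@Yh*1e3,v@N*1e3))
    x=Rt.apply([1,0,0]);print('blade cw deg',np.degrees(np.arctan2(-x@Yh,x@U)),'tilt err',np.degrees(np.arccos(-Rt.apply([0,1,0])@N)))
    c=get_calibration('wrist');p,d=get_image('wrist');np.save('pics/last_w.npy',p)
    q=proj('wrist',S,c);u0=int(np.clip(q[0]-half[0],0,560-2*half[0]));v0=int(np.clip(q[1]-half[1],0,420-2*half[1]))
    print('slot px crop',(q-[u0,v0])*k,'tip px crop',(proj('wrist',tip,c)-[u0,v0])*k,'origin',u0,v0)
    crop('w',p,u0,v0,u0+2*half[0],v0+2*half[1],k,tag)
    return c,u0,v0
E
python3 - <<'E'
from look import *
look('w4',SL)
goto(*screwpose(SL,11.6,.03))
E
```

```text
f [-0.9 -0.2 -1. ] tau [-0.04  0.61 -0.02] open 0.025613702081052805 tip rel: up 2.9 left 7.8 n 54.2 mm
blade cw deg 10.874158676919484 tilt err 0.843575171954956
slot px crop [400.16337653 300.73045299] tip px crop [444.76582568 406.29363964] origin 191 138
t 4.75 J [ 0.152 -0.153 -0.849  0.368 -0.049  0.285] pos [0.4578 0.1278 0.2135]
shift [-0.0133  0.1213 -0.0416] turn [-0.0022  0.0248 -0.0278] rows 0.5158827152413392 0.1302606827175684
```

View pics/w4.png

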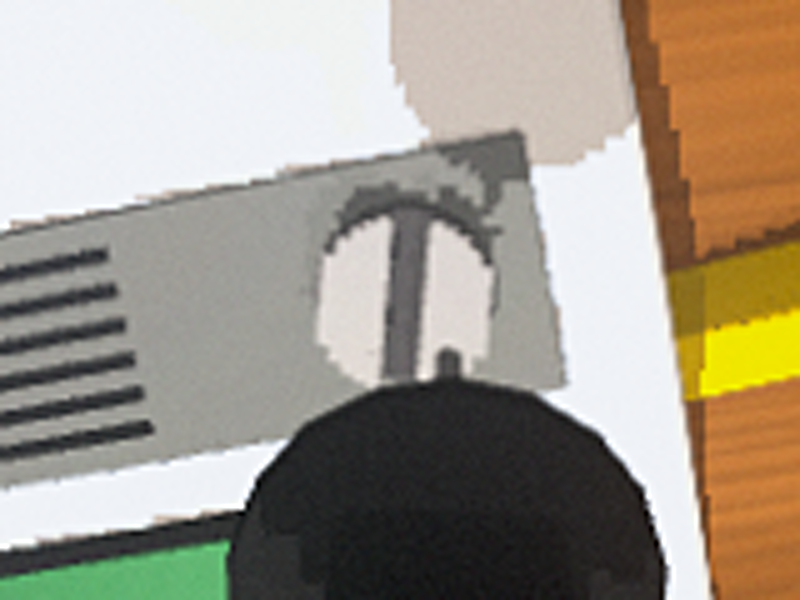

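```bash
python3 - <<'E'
from h import *
c=get_calibration('wrist')
for th in(8,10,12,14):
    a=np.radians(th);x=np.cos(a)*U-np.sin(a)*Yh
    A=(proj('wrist',SL+.017*x,c)-[191,138])*5;B=(proj('wrist',SL-.017*x,c)-[191,138])*5
    print(th,A,B,np.degrees(np.arctan2(*(A-B))))
print(np.degrees(np.arctan2(400-410,375-215)))
E
```

```text
8 [403.77868634 386.94826966] [393.19229664 208.91899633] 3.4030472866465593
10 [400.60260325 387.04346427] [396.47129482 208.81073788] 1.3278378397251287
12 [397.42436682 387.03350413] [399.7532037  208.81461858] -0.7486576418461495
14 [394.24766753 386.91841144] [403.03382733 208.93064592] -2.8260457605412412
-3.576334374997351
```

```bash
python3 - <<'E'
from h import *
goto(*screwpose(SL,14,.010,lat=(0,.0005)))
E
```

```text
t 4.75 J [ 0.152 -0.153 -0.849  0.368 -0.049  0.285] pos [0.4578 0.1278 0.2135]
shift [-0.0122  0.2213 -0.0386] turn [-0.0017  0.1048 -0.0278] rows 0.9000234743045852 0.3787514840272548
```

Emit:
{"fn": "step_arm", "kwargs": {"rows": [[[-0.006,0.08,-0.02],[0,0.05,-0.014]],[[-0.012,0.16,-0.038],[-0.002,0.105,-0.028]],[[-0.012,0.221,-0.038],[-0.002,0.105,-0.028]],[[-0.012,0.221,-0.038],[-0.002,0.105,-0.028]],[[-0.012,0.221,-0.038],[-0.002,0.105,-0.028]]]}}

```text
clock: 5.25
position: [0.4769, 0.1223, 0.1734]
ee_rot: [0.706, -0.653, -0.113, -0.25]
ft_force: [0.7, -0.2, -1.4]
opening: 0.0255
```

```bash
python3 - <<'E'
from look import *
look('w5',SL)
goto(*screwpose(SL,14,-.006,lat=(0,.0005)))
s,_=get_image('scene');crop('s',s,250,130,350,230,6,'s5')
E
```

```text
f [ 0.7 -0.2 -1.4] tau [-0.    0.65  0.03] open 0.02554617280824721 tip rel: up 0.8 left 1.2 n 10.1 mm
blade cw deg 13.952518039565987 tilt err 0.016897484405645032
slot px crop [401.25926859 301.37581497] tip px crop [409.51669273 326.33995696] origin 198 154
t 5.3 J [ 0.132 -0.064 -0.91   0.202 -0.044  0.321] pos [0.4769 0.1223 0.1738]
shift [-0.0039  0.0818 -0.004 ] turn [-0.0008  0.0014  0.0009] rows 0.32814183660802165 0.006367941723904999
```

View pics/w5.png

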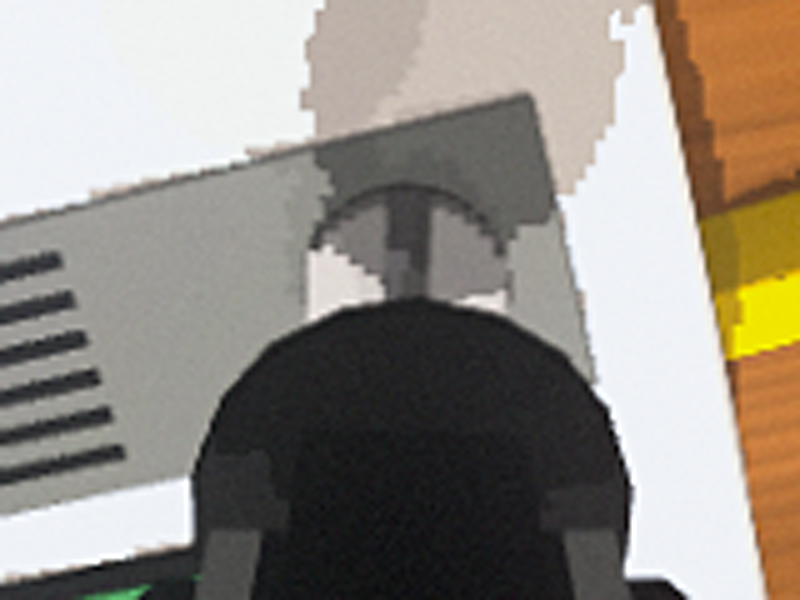

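View pics/s5.png

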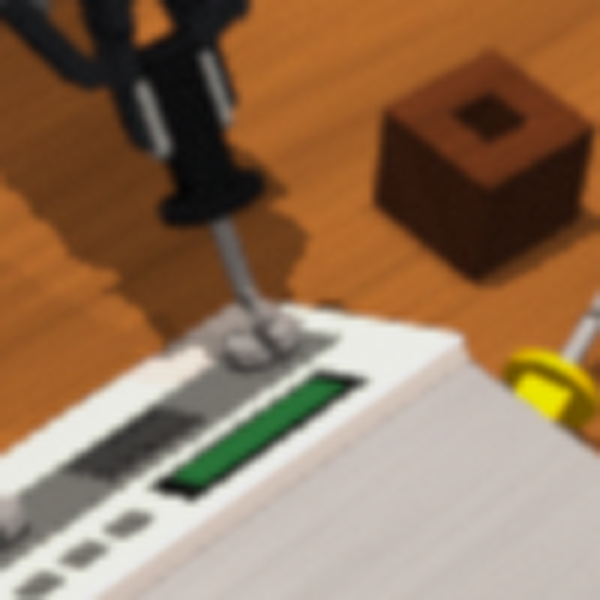

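Emit:
{"fn": "step_arm", "kwargs": {"rows": [[[-0.002,0.02,0],[0,0,0]],[[-0.004,0.04,0],[0,0,0]],[[-0.004,0.05,0],[0,0,0]],[[-0.004,0.06,0],[0,0,0]],[[-0.004,0.07,0],[0,0,0]],[[-0.004,0.07,0],[0,0,0]]]}}

```text
clock: 5.95
position: [0.4832, 0.1226, 0.1611]
ee_rot: [0.706, -0.653, -0.113, -0.25]
ft_force: [-0.1, 0.4, -1.1]
opening: 0.0255
```

```bash
python3 - <<'E'
from look import *
look('w6',SL)
s,_=get_image('scene');crop('s',s,250,130,350,230,6,'s6')
E
```

```text
f [-0.1  0.4 -1.1] tau [-0.02  0.72  0.05] open 0.02548862443086456 tip rel: up 0.1 left 1.2 n -3.7 mm
blade cw deg 13.972596037010824 tilt err 0.0364023714864348
slot px crop [401.60514668 300.90955895] tip px crop [409.52613742 291.25132901] origin 198 161
```

View pics/s6.png

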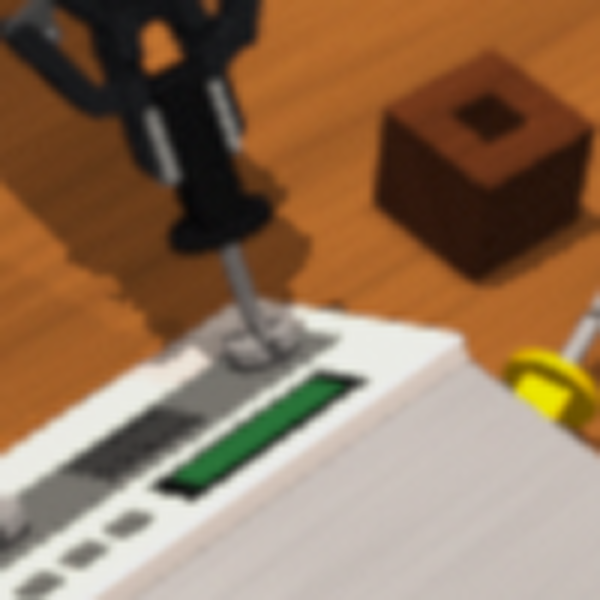

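View pics/w6.png

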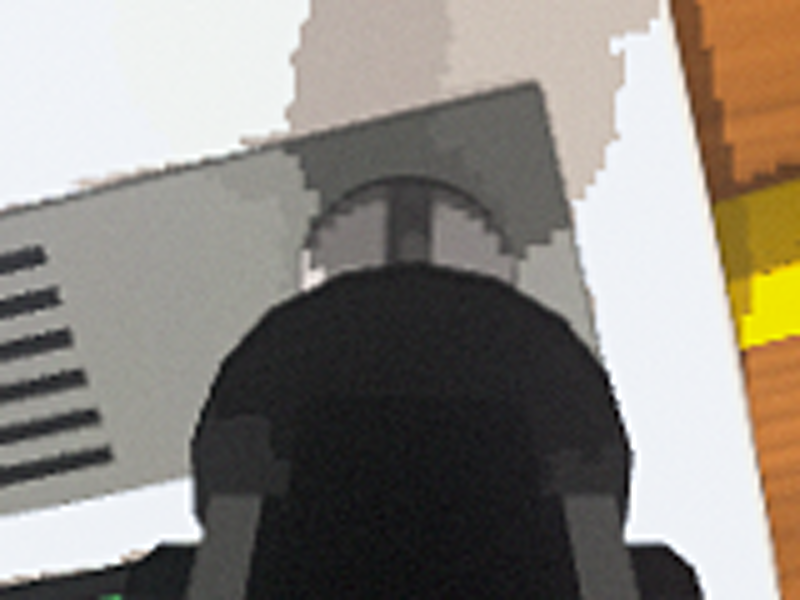

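It's about 4 mm into the slot with no contact force. I'll go 2 mm deeper.

Emit:
{"fn": "step_arm", "kwargs": {"rows": [[[0,0.005,0],[0,0,0]],[[0,0.01,0],[0,0,0]],[[0,0.01,0],[0,0,0]],[[0,0.01,0],[0,0,0]]]}}

```text
clock: 6.45
position: [0.4842, 0.1227, 0.1596]
ee_rot: [0.706, -0.653, -0.113, -0.25]
ft_force: [-0.9, -0.0, -1.4]
opening: 0.0256
```

```bash
python3 - <<'E'
from look import *
look('w7',SL)
SC=SL+.0012*Yh
o=observe();Rt=q2R(o['ee_rot']);
for th in (30,43,72,100):goto(*screwpose(SC,th,-.006))
E
```

```text
f [-0.9 -0.  -1.4] tau [-0.06  0.68 -0.  ] open 0.02561198856480367 tip rel: up 0.3 left 1.2 n -5.5 mm
blade cw deg 13.971997168231091 tilt err 0.048526222292736725
slot px crop [401.21804723 304.622003  ] tip px crop [409.53156207 291.58046837] origin 198 161
t 6.5 J [ 0.13  -0.025 -0.922  0.151 -0.044  0.32 ] pos [0.4842 0.1227 0.1596]
shift [0.0005 0.0023 0.0047] turn [-0.0009  0.5342  0.0012] rows 0.02098476204152902 1.865539813144659
t 6.5 J [ 0.13  -0.025 -0.922  0.151 -0.044  0.32 ] pos [0.4842 0.1227 0.1596]
shift [0.0025 0.0023 0.0081] turn [-0.0011  0.9675  0.0011] rows 0.035278067947639005 3.3789239763538323
t 6.5 J [ 0.13  -0.025 -0.922  0.151 -0.044  0.32 ] pos [0.4842 0.1227 0.1596]
shift [0.0095 0.0023 0.0136] turn [-1.3000e-03  1.9342e+00  9.0000e-04] rows 0.06700747162739087 6.754940379836591
t 6.5 J [ 0.13  -0.025 -0.922  0.151 -0.044  0.32 ] pos [0.4842 0.1227 0.1596]
shift [0.0179 0.0023 0.0151] turn [-1.6000e-03  2.8675e+00  5.0000e-04] rows 0.094103773241165 10.014543781784239
```

Emit:
{"fn": "step_arm", "kwargs": {"rows": [[[0,0.002,0.001],[0,0.12,0]],[[0,0.002,0.002],[0,0.24,0]],[[0,0.002,0.003],[0,0.36,0]],[[0.0005,0.002,0.0045],[0,0.5,0]],[[0.001,0.002,0.0055],[0,0.62,0]],[[0.0015,0.002,0.0065],[0,0.74,0]],[[0.002,0.002,0.007],[0,0.86,0]],[[0.0025,0.002,0.008],[0,0.967,0]],[[0.0025,0.002,0.008],[0,0.967,0]]]}}

```text
clock: 7.4
position: [0.4849, 0.1239, 0.1595]
ee_rot: [0.711, -0.57, 0.068, -0.406]
ft_force: [-0.6, -1.4, -1.3]
opening: 0.0254
```

```bash
python3 - <<'E'
from look import *
look('w8',SL)
SC=SL+.0012*Yh
for th in (57,72):goto(*screwpose(SC,th,-.006))
E
```

```text
f [-0.6 -1.4 -1.3] tau [-0.5   0.87 -0.23] open 0.025446812113562145 tip rel: up -0.3 left 0.9 n -5.9 mm
blade cw deg 43.02670661669128 tilt err 0.03444268441197605
slot px crop [403.53121437 304.29250894] tip px crop [406.76253515 285.39334561] origin 198 162
t 7.45 J [ 0.134 -0.022 -0.919  0.151 -0.046  0.828] pos [0.4849 0.1239 0.1595]
shift [0.0013 0.0003 0.006 ] turn [-1.000e-04  4.696e-01  1.100e-03] rows 0.02446313981374253 1.6399877390566597
t 7.45 J [ 0.134 -0.022 -0.919  0.151 -0.046  0.828] pos [0.4849 0.1239 0.1595]
shift [0.0036 0.0003 0.01  ] turn [-2.000e-04  9.696e-01  1.000e-03] rows 0.04245086819633955 3.3862021133619837
```

View pics/w8.png

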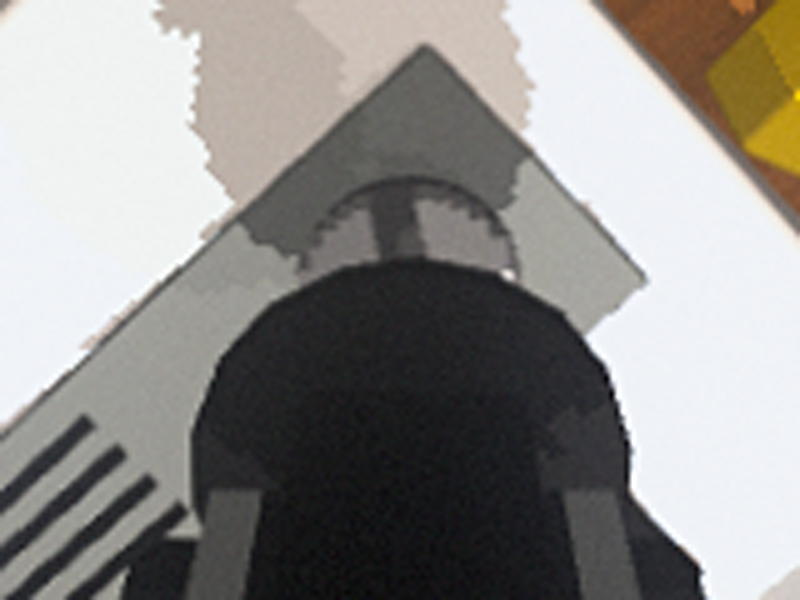

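The screw is following, with the slot lagging the blade by the expected play. I'll keep turning.

Emit:
{"fn": "step_arm", "kwargs": {"rows": [[[0,0,0.001],[0,0.12,0]],[[0,0,0.002],[0,0.24,0]],[[0.0005,0,0.004],[0,0.36,0]],[[0.001,0,0.005],[0,0.48,0]],[[0.0015,0,0.006],[0,0.6,0]],[[0.002,0,0.008],[0,0.73,0]],[[0.003,0,0.009],[0,0.85,0]],[[0.0035,0,0.01],[0,0.97,0]],[[0.0035,0,0.01],[0,0.97,0]]]}}

```text
clock: 8.35
position: [0.4863, 0.125, 0.1604]
ee_rot: [0.672, -0.45, 0.244, -0.535]
ft_force: [-0.9, -0.8, -1.1]
opening: 0.0253
```

```bash
python3 - <<'E'
from look import *
look('w9',SL)
SC=SL+.0012*Yh
for th in (90,101):goto(*screwpose(SC,th,-.006))
E
```

```text
f [-0.9 -0.8 -1.1] tau [-0.24  0.93 -0.05] open 0.025264967169316217 tip rel: up -0.2 left 1.2 n -6.0 mm
blade cw deg 71.97506378156189 tilt err 0.025268280697669607
slot px crop [402.73979283 302.21889425] tip px crop [404.07650276 280.96254594] origin 198 163
t 8.4 J [ 0.137 -0.02  -0.914  0.155 -0.047  1.336] pos [0.4863 0.125  0.1604]
shift [0.002  0.0002 0.0063] turn [-0.      0.6045  0.0009] rows 0.026322478678264268 2.1112568169171277
t 8.4 J [ 0.137 -0.02  -0.914  0.155 -0.047  1.336] pos [0.4863 0.125  0.1604]
shift [0.0038 0.0002 0.0092] turn [-1.000e-04  9.712e-01  9.000e-04] rows 0.039599223904820166 3.3918147978087676
```

Emit:
{"fn": "step_arm", "kwargs": {"rows": [[[0,0,0.001],[0,0.12,0]],[[0.0005,0,0.003],[0,0.25,0]],[[0.001,0,0.004],[0,0.38,0]],[[0.002,0,0.006],[0,0.51,0]],[[0.0025,0,0.007],[0,0.64,0]],[[0.003,0,0.008],[0,0.75,0]],[[0.0035,0,0.009],[0,0.85,0]],[[0.0035,0,0.009],[0,0.85,0]]]}}

```text
clock: 9.2
position: [0.4879, 0.1251, 0.1613]
ee_rot: [-0.602, 0.322, -0.385, 0.621]
ft_force: [-0.5, -0.8, -1.3]
opening: 0.0256
```

```bash
python3 - <<'E'
from look import *
look('w10',SL)
SC=SL+.0012*Yh
o=observe();print('axial torque',o['ft_torque']@N)
for th in (100,104):goto(*screwpose(SC,th,-.006))
E
```

```text
f [-0.5 -0.8 -1.3] tau [-0.05  0.93  0.09] open 0.025558705866230564 tip rel: up 0.0 left 1.3 n -6.0 mm
blade cw deg 97.26595629868878 tilt err 0.007735721511833626
slot px crop [402.84899002 304.48957873] tip px crop [402.22885854 282.3648    ] origin 198 163
axial torque 0.02954936744000242
t 9.25 J [ 0.136 -0.019 -0.91   0.158 -0.047  1.777] pos [0.4879 0.125  0.1613]
shift [0.0007 0.0001 0.0006] turn [0.0001 0.0936 0.0002] rows 0.0036464510699967707 0.3270527523311208
t 9.25 J [ 0.136 -0.019 -0.91   0.158 -0.047  1.777] pos [0.4879 0.125  0.1613]
shift [0.0009 0.0001 0.0018] turn [1.00e-04 2.27e-01 2.00e-04] rows 0.008203308221959095 0.792709601926573
```

View pics/w10.png

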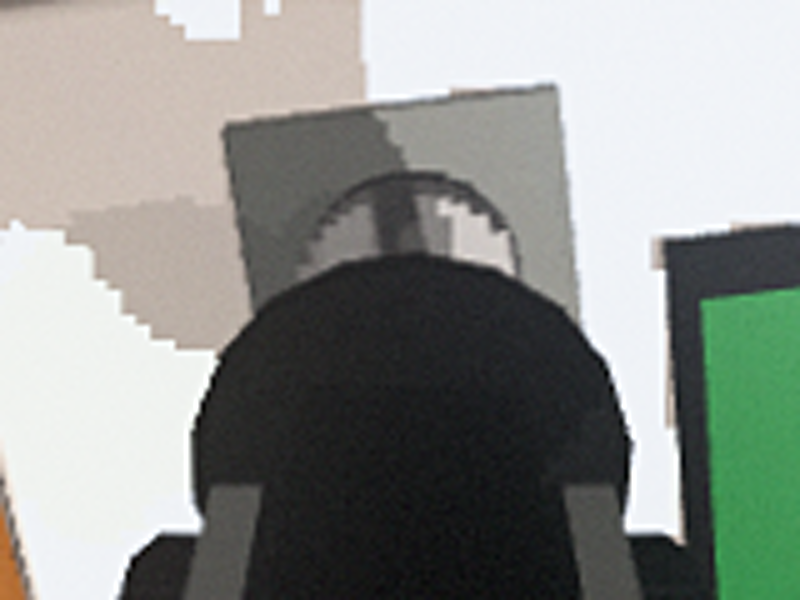

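Emit:
{"fn": "step_arm", "kwargs": {"rows": [[[0.0005,0,0.0005],[0,0.05,0]],[[0.0005,0,0.001],[0,0.1,0]],[[0.001,0,0.0015],[0,0.15,0]],[[0.001,0,0.0015],[0,0.2,0]],[[0.001,0,0.0015],[0,0.2,0]]]}}

```text
clock: 9.75
position: [0.4882, 0.1249, 0.1615]
ee_rot: [-0.581, 0.29, -0.416, 0.637]
ft_force: [-1.2, 1.0, -1.8]
opening: 0.0256
```

```bash
python3 - <<'E'
from look import *
look('w11',SL)
o=observe();print('axial torque',o['ft_torque']@N,o['joint_torque'])
SC=SL+.0012*Yh
for th in (107,110):goto(*screwpose(SC,th,-.006))
E
```

```text
f [-1.2  1.  -1.8] tau [0.01 0.84 0.21] open 0.02558356687161228 tip rel: up 0.1 left 1.2 n -6.0 mm
blade cw deg 103.24567059451695 tilt err 0.0029933912829465154
slot px crop [403.36314331 304.42916169] tip px crop [402.03214145 282.99762247] origin 198 163
axial torque 0.17069964537947482 [ -0.50982624 -30.50451279  32.24681497  -6.06184602  -0.4090946
   0.36972969]
t 9.8 J [ 0.135 -0.019 -0.909  0.158 -0.046  1.881] pos [0.4882 0.1248 0.1615]
shift [0.0003 0.0002 0.0009] turn [-1.000e-04  1.272e-01  1.000e-04] rows 0.004029477877697069 0.44406983068609424
t 9.8 J [ 0.135 -0.019 -0.909  0.158 -0.046  1.881] pos [0.4882 0.1248 0.1615]
shift [0.0005 0.0002 0.0018] turn [-1.000e-04  2.272e-01  1.000e-04] rows 0.007675796026087809 0.7933130642587666
```

Emit:
{"fn": "step_arm", "kwargs": {"rows": [[[0,0,0.0005],[0,0.05,0]],[[0,0,0.001],[0,0.1,0]],[[0,0,0.001],[0,0.13,0]],[[0,0,0.001],[0,0.13,0]]]}}

```text
clock: 10.2
position: [0.4883, 0.1246, 0.1615]
ee_rot: [-0.567, 0.268, -0.435, 0.646]
ft_force: [-1.1, -1.4, -1.8]
opening: 0.0255
```

```bash
python3 - <<'E'
from look import *
look('w12',SL)
o=observe();print('axial torque',o['ft_torque']@N,o['joint_torque'])
E
```

```text
f [-1.1 -1.4 -1.8] tau [-0.53  0.89  0.1 ] open 0.02549303381212699 tip rel: up -0.0 left 1.0 n -6.0 mm
blade cw deg 107.13008425008783 tilt err 0.030530635597131886
slot px crop [403.77985917 303.20263508] tip px crop [401.75959993 283.13857128] origin 198 163
axial torque 0.2886831467697921 [  0.2568867  -30.51818848  32.52680182  -6.25563115   0.27642122
   0.45077934]
```

View pics/w12.png

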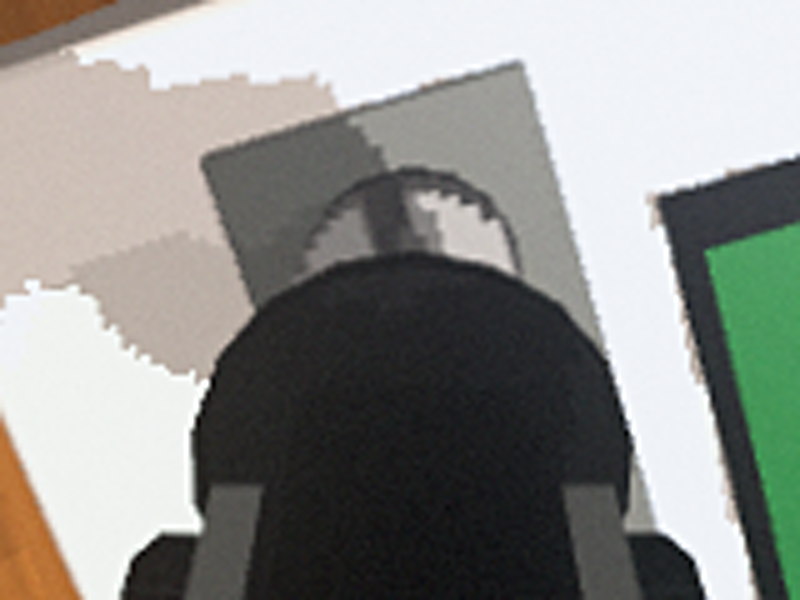

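The axial torque has risen from 0.03 to 0.17 to 0.29 N m, so the screw is at its stop. I'll back off within the play and then withdraw.

Emit:
{"fn": "step_arm", "kwargs": {"rows": [[[0,0,-0.001],[0,-0.15,0]],[[0,0,-0.002],[0,-0.27,0]],[[0,0,-0.003],[0,-0.3,0]],[[0,-0.04,-0.003],[0,-0.3,0]],[[0,-0.1,-0.003],[0,-0.3,0]],[[0,-0.2,-0.003],[0,-0.3,0]],[[0,-0.25,-0.003],[0,-0.3,0]],[[0,-0.25,-0.003],[0,-0.3,0]]]}}

```text
clock: 11.05
position: [0.4633, 0.124, 0.2065]
ee_rot: [-0.6, 0.316, -0.389, 0.624]
ft_force: [-0.1, -0.7, -1.6]
opening: 0.0252
```

```bash
python3 - <<'E'
from look import *
look('w13',SL)
goto(*screwpose(SR,19,.045))
s,_=get_image('scene');crop('s',s,220,130,350,230,6,'s13')
E
```

```text
f [-0.1 -0.7 -1.6] tau [-0.04  0.62  0.  ] open 0.025167229755157453 tip rel: up 1.6 left 1.3 n 45.5 mm
blade cw deg 98.16895748014952 tilt err 0.17752890618159867
slot px crop [404.78315897 302.14392668] tip px crop [412.19279579 382.37025952] origin 196 143
t 11.1 J [ 0.143 -0.142 -0.874  0.315 -0.05   1.8  ] pos [0.4633 0.1239 0.2057]
shift [ 8.655e-01 -6.000e-04  9.910e-02] turn [-0.0038 -2.6385  0.0027] rows 3.4845884950013795 9.214818341338619
```

View pics/w13.png

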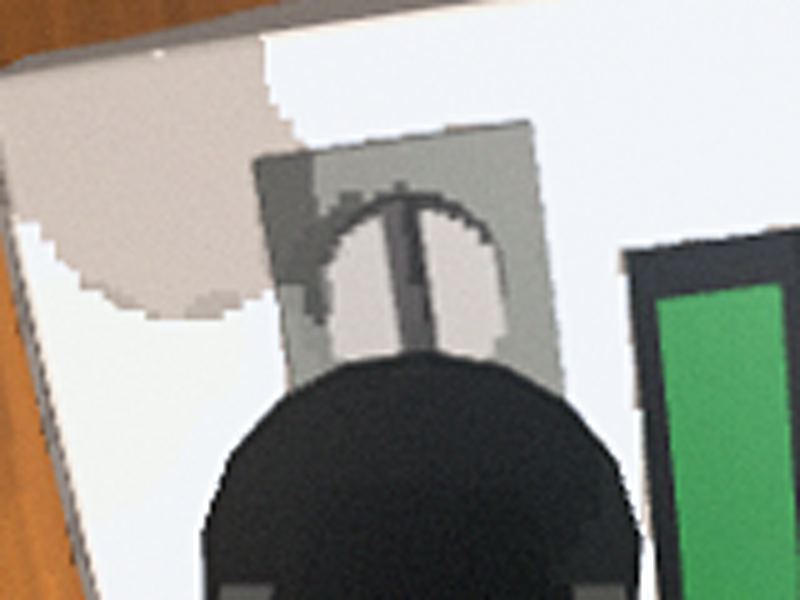

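View pics/s13.png

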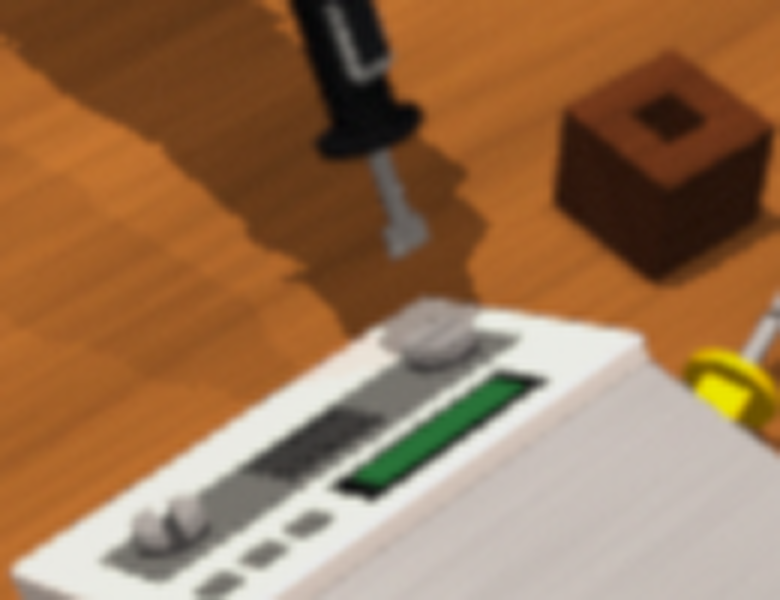

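The left slot runs parallel to the cover's end edges, so that screw is fastened. Now the right screw.

Emit:
{"fn": "step_arm", "kwargs": {"rows": [[[0.15,0,0.02],[0,-0.2,0]],[[0.3,0,0.03],[0,-0.4,0]],[[0.5,0,0.05],[0,-0.6,0]],[[0.7,0,0.08],[0,-0.8,0]],[[0.86,0,0.1],[0,-0.98,0]],[[0.86,0,0.1],[0,-0.98,0]]]}}

```text
clock: 11.75
position: [0.467, -0.0536, 0.2026]
ee_rot: [0.677, -0.466, 0.224, -0.524]
ft_force: [0.8, 0.5, -1.7]
opening: 0.0254
```

Emit:
{"fn": "step_arm", "kwargs": {"rows": [[[0,0,0],[0,-0.25,0]],[[0,0,0],[0,-0.5,0]],[[0,0,0],[0,-0.75,0]],[[0,0,0],[0,-0.98,0]],[[0,0,0],[0,-0.98,0]]]}}

```text
clock: 12.25
position: [0.4668, -0.053, 0.2019]
ee_rot: [0.712, -0.584, 0.045, -0.388]
ft_force: [-0.5, 0.2, -1.9]
opening: 0.0253
```

```bash
python3 - <<'E'
from look import *
goto(*screwpose(SR,19,.045))
E
```

```text
t 12.25 J [-0.428 -0.158 -0.889  0.363  0.226  0.273] pos [ 0.4668 -0.053   0.2019]
shift [-0.0067 -0.0069  0.012 ] turn [ 0.0056 -0.679   0.0033] rows 0.061501151986619304 2.3715092752523774
```

Emit:
{"fn": "step_arm", "kwargs": {"rows": [[[-0.003,0,0.006],[0,-0.25,0]],[[-0.006,-0.004,0.012],[0.005,-0.5,0.003]],[[-0.0067,-0.007,0.012],[0.005,-0.679,0.003]],[[-0.0067,-0.007,0.012],[0.005,-0.679,0.003]],[[-0.0067,-0.007,0.012],[0.005,-0.679,0.003]]]}}

```text
clock: 12.75
position: [0.4663, -0.05, 0.2031]
ee_rot: [0.71, -0.641, -0.08, -0.28]
ft_force: [0.4, -0.4, -1.2]
opening: 0.0251
```

```bash
python3 - <<'E'
from look import *
c,u0,v0=look('w14',SR)
for th in(16,18,20,22):
    a=np.radians(th);x=np.cos(a)*U-np.sin(a)*Yh
    A=(proj('wrist',SR+.017*x,c)-[u0,v0])*5;B=(proj('wrist',SR-.017*x,c)-[u0,v0])*5
    print(th,A,B,np.degrees(np.arctan2(*(A-B))))
E
```

```text
f [ 0.4 -0.4 -1.2] tau [-0.04  0.65  0.01] open 0.025087687154421043 tip rel: up -0.2 left 0.2 n 44.8 mm
blade cw deg 19.298957594586998 tilt err 0.022054471487840736
slot px crop [403.40896418 300.45849426] tip px crop [403.94824796 386.20086549] origin 199 142
16 [408.76880845 389.82075813] [397.85898416 207.94923944] 3.432856012832614
18 [405.5017572  389.94079893] [401.24432278 207.81971988] 1.3391563722056818
20 [402.23230882 389.95376847] [404.63246617 207.80520128] -0.7549382911378806
22 [398.96423969 389.85965357] [408.01905914 207.90570439] -2.8489368122970617
```

View pics/w14.png

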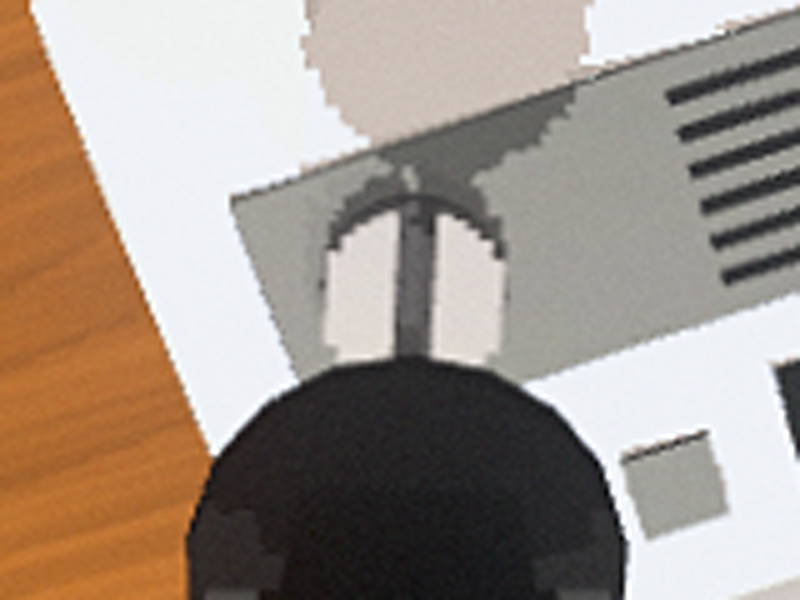

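```bash
python3 - <<'E'
from look import *
goto(*screwpose(SR,21,.010,lat=(0,.0013)))
E
```

```text
t 12.8 J [-0.422 -0.161 -0.887  0.369  0.226 -0.074] pos [ 0.4663 -0.0501  0.2032]
shift [-0.0011  0.1743  0.006 ] turn [ 0.0004  0.0581 -0.0005] rows 0.6976343146964524 0.20296902096425187
```

Emit:
{"fn": "step_arm", "kwargs": {"rows": [[[0,0.06,0.003],[0,0.03,0]],[[-0.001,0.12,0.006],[0,0.058,0]],[[-0.001,0.174,0.006],[0,0.058,0]],[[-0.001,0.174,0.006],[0,0.058,0]],[[-0.001,0.174,0.006],[0,0.058,0]]]}}

```text
clock: 13.3
position: [0.4836, -0.048, 0.173]
ee_rot: [0.711, -0.637, -0.068, -0.289]
ft_force: [0.9, 0.4, -1.9]
opening: 0.0254
```

```bash
python3 - <<'E'
from look import *
look('w15',SR)
s,_=get_image('scene');crop('s',s,200,150,300,250,6,'s15')
E
```

```text
f [ 0.9  0.4 -1.9] tau [-0.02  0.73  0.01] open 0.025387000430896155 tip rel: up -0.4 left 1.5 n 10.0 mm
blade cw deg 21.091154389468382 tilt err 0.06500988925552252
slot px crop [400.97526454 304.25775386] tip px crop [408.76772125 320.87591901] origin 198 155
```

View pics/w15.png

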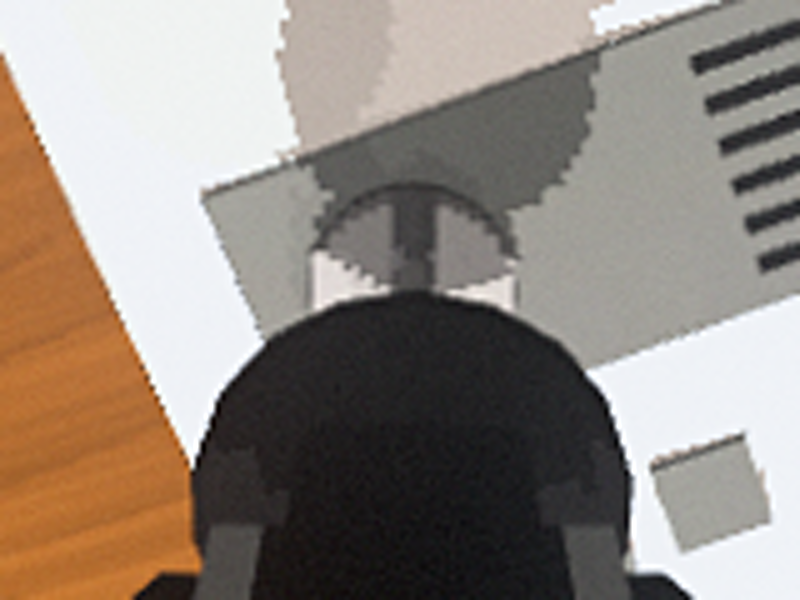

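View pics/s15.png

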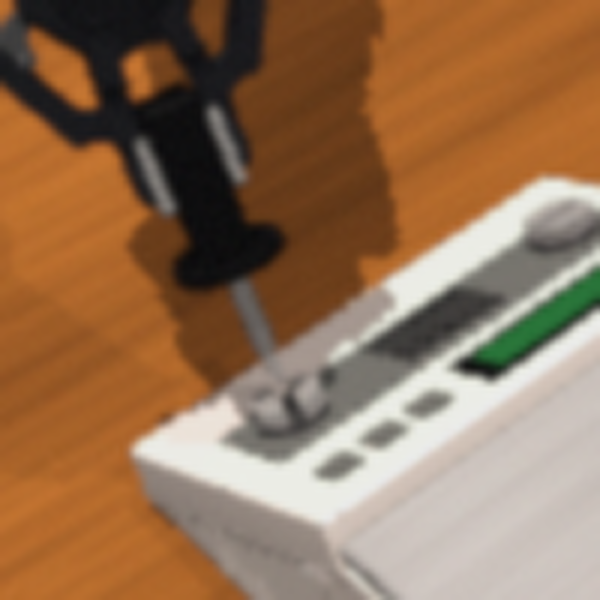

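Emit:
{"fn": "step_arm", "kwargs": {"rows": [[[0.001,0.02,0.002],[0,0,0]],[[0.001,0.04,0.002],[0,0,0]],[[0.001,0.05,0.002],[0,0,0]],[[0.001,0.06,0.002],[0,0,0]],[[0.001,0.07,0.002],[0,0,0]],[[0.001,0.07,0.002],[0,0,0]]]}}

```text
clock: 14.0
position: [0.4911, -0.0475, 0.1613]
ee_rot: [0.711, -0.637, -0.069, -0.289]
ft_force: [-0.3, 0.3, -1.2]
opening: 0.0256
```

Emit:
{"fn": "step_arm", "kwargs": {"rows": [[[0,0.005,0],[0,0,0]],[[0,0.01,0],[0,0,0]],[[0,0.01,0],[0,0,0]]]}}

```text
clock: 14.3
position: [0.4921, -0.0475, 0.1595]
ee_rot: [0.711, -0.637, -0.069, -0.289]
ft_force: [0.8, 0.6, -1.0]
opening: 0.0255
```

```bash
python3 - <<'E'
from look import *
look('w16',SR)
SC=SR+.0017*Yh
for th in (35,49.5):goto(*screwpose(SC,th,-.006))
s,_=get_image('scene');crop('s',s,200,150,300,250,6,'s16')
E
```

```text
f [ 0.8  0.6 -1. ] tau [-0.02  0.63  0.  ] open 0.02551617882352944 tip rel: up 0.3 left 1.6 n -5.9 mm
blade cw deg 21.049933621533157 tilt err 0.02246064086206454
slot px crop [403.00064299 301.26787986] tip px crop [414.03502073 285.89743885] origin 197 162
t 14.35 J [-0.383 -0.036 -0.925  0.198  0.208 -0.007] pos [ 0.4921 -0.0475  0.1595]
shift [-0.001   0.0007  0.004 ] turn [ 0.0006  0.4649 -0.0005] rows 0.016866083544610593 1.6237674234625508
t 14.35 J [-0.383 -0.036 -0.925  0.198  0.208 -0.007] pos [ 0.4921 -0.0475  0.1595]
shift [0.0012 0.0007 0.0079] turn [ 6.000e-04  9.483e-01 -5.000e-04] rows 0.03221748745888971 3.3117755636182413
```

View pics/s16.png

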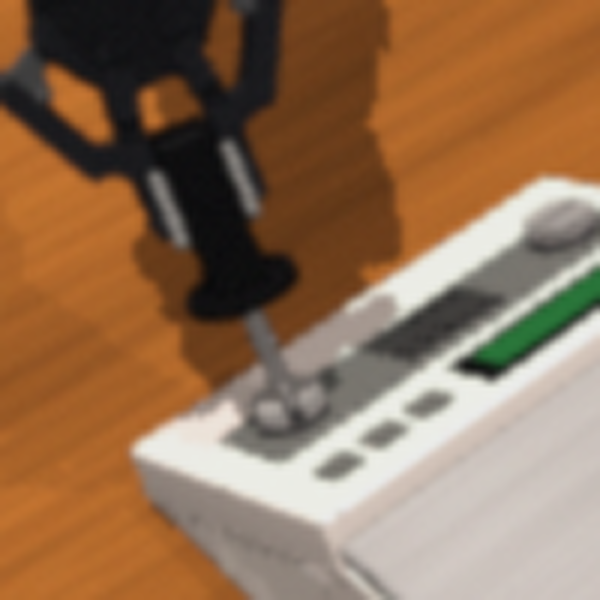

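View pics/w16.png

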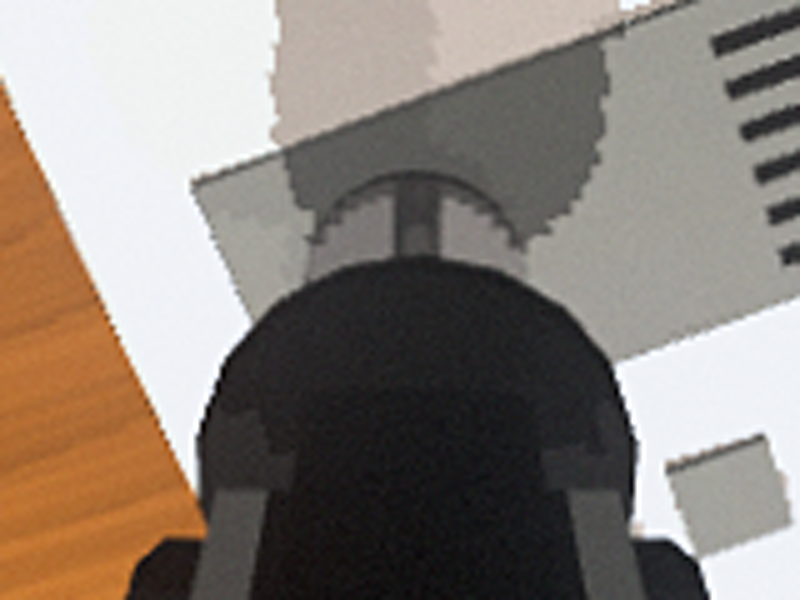

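It's in the right slot with no contact force. Now I'll turn it.

Emit:
{"fn": "step_arm", "kwargs": {"rows": [[[-0.0005,0,0.001],[0,0.12,0]],[[-0.001,0,0.002],[0,0.24,0]],[[-0.001,0,0.003],[0,0.36,0]],[[-0.001,0,0.004],[0,0.48,0]],[[-0.0005,0,0.005],[0,0.6,0]],[[0,0,0.006],[0,0.72,0]],[[0.0005,0,0.007],[0,0.84,0]],[[0.001,0,0.008],[0,0.95,0]],[[0.001,0,0.008],[0,0.95,0]]]}}

```text
clock: 15.3
position: [0.4926, -0.0462, 0.1599]
ee_rot: [0.706, -0.546, 0.109, -0.438]
ft_force: [-1.1, -1.1, -1.7]
opening: 0.0253
```

```bash
python3 - <<'E'
from look import *
look('w17',SR)
SC=SR+.0017*Yh
for th in (64,78):goto(*screwpose(SC,th,-.006))
E
```

```text
f [-1.1 -1.1 -1.7] tau [-0.3   0.82 -0.06] open 0.025342873961709644 tip rel: up -0.1 left 1.6 n -5.8 mm
blade cw deg 49.596989021241676 tilt err 0.03752208485395158
slot px crop [404.84596302 302.12887084] tip px crop [411.14938865 280.58923414] origin 197 163
t 15.35 J [-0.378 -0.036 -0.924  0.199  0.205  0.494] pos [ 0.4926 -0.0462  0.1599]
shift [0.0013 0.001  0.0049] turn [1.200e-03 4.841e-01 2.000e-04] rows 0.0206794808461443 1.6905378038093417
t 15.35 J [-0.378 -0.036 -0.924  0.199  0.205  0.494] pos [ 0.4926 -0.0462  0.1599]
shift [0.0034 0.001  0.0086] turn [1.200e-03 9.507e-01 3.000e-04] rows 0.03741210161606696 3.320337167658193
```

View pics/w17.png

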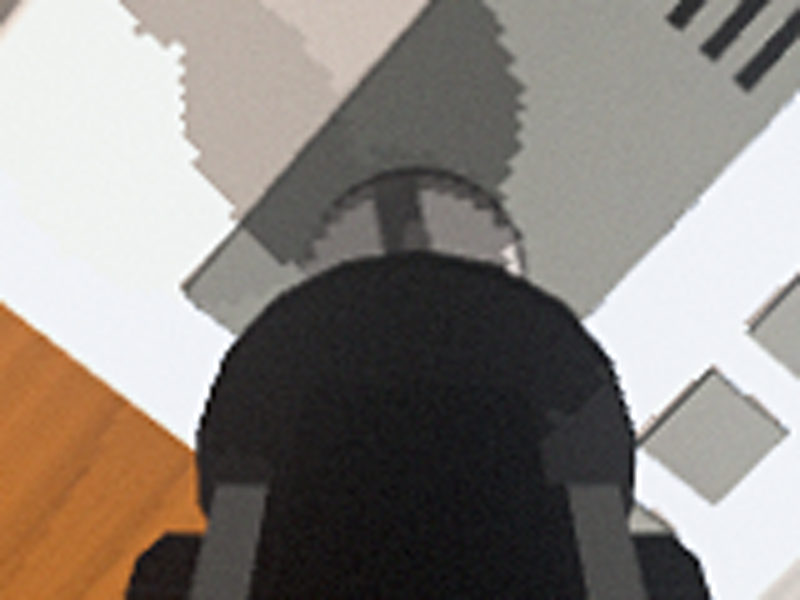

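Emit:
{"fn": "step_arm", "kwargs": {"rows": [[[0,0.001,0.001],[0,0.12,0]],[[0.0005,0.001,0.002],[0,0.24,0]],[[0.001,0.001,0.0035],[0,0.36,0]],[[0.0013,0.001,0.005],[0,0.48,0]],[[0.002,0.001,0.006],[0,0.6,0]],[[0.0025,0.001,0.007],[0,0.72,0]],[[0.003,0.001,0.008],[0,0.84,0]],[[0.0035,0.001,0.0085],[0,0.95,0]],[[0.0035,0.001,0.0085],[0,0.95,0]]]}}

```text
clock: 16.25
position: [0.4941, -0.0455, 0.1606]
ee_rot: [0.658, -0.422, 0.278, -0.558]
ft_force: [-2.1, -0.8, 0.4]
opening: 0.0253
```

```bash
python3 - <<'E'
from look import *
look('w18',SR)
SC=SR+.0017*Yh
for th in (92,104):goto(*screwpose(SC,th,-.006))
E
```

```text
f [-2.1 -0.8  0.4] tau [-0.11  0.98  0.01] open 0.02526576818757662 tip rel: up -0.2 left 1.7 n -5.9 mm
blade cw deg 77.93984695088996 tilt err 0.04225712485703349
slot px crop [402.44509084 300.76002079] tip px crop [403.73221969 276.20056995] origin 198 164
t 16.3 J [-0.374 -0.035 -0.92   0.201  0.203  0.992] pos [ 0.4941 -0.0455  0.1606]
shift [0.0015 0.0002 0.0048] turn [0.0013 0.472  0.0005] rows 0.020180735682050997 1.6484994273121854
t 16.3 J [-0.374 -0.035 -0.92   0.201  0.203  0.992] pos [ 0.4941 -0.0455  0.1606]
shift [0.0032 0.0002 0.0081] turn [1.30e-03 8.72e-01 7.00e-04] rows 0.034788732741684314 3.0454691232354274
```

Emit:
{"fn": "step_arm", "kwargs": {"rows": [[[0,0,0.001],[0,0.12,0]],[[0.0005,0,0.0025],[0,0.24,0]],[[0.001,0,0.0035],[0,0.36,0]],[[0.0015,0,0.005],[0,0.48,0]],[[0.002,0,0.006],[0,0.6,0]],[[0.0025,0,0.007],[0,0.7,0]],[[0.003,0,0.0075],[0,0.8,0]],[[0.003,0,0.008],[0,0.87,0]],[[0.003,0,0.008],[0,0.87,0]]]}}

```text
clock: 17.2
position: [0.4954, -0.0455, 0.1614]
ee_rot: [-0.579, 0.287, -0.419, 0.638]
ft_force: [-3.2, 0.4, 0.8]
opening: 0.0258
```

```bash
python3 - <<'E'
from look import *
look('w19',SR)
o=observe();print('axial torque',o['ft_torque']@N,o['joint_torque'])
E
```

```text
f [-3.2  0.4  0.8] tau [-0.01  1.04  0.2 ] open 0.025833151138720905 tip rel: up -0.3 left 1.8 n -5.9 mm
blade cw deg 103.83076659050533 tilt err 0.05194206172674578
slot px crop [401.34011603 302.66184185] tip px crop [396.89651758 277.96772428] origin 199 164
axial torque 0.16159955630070763 [ -0.17510762 -28.48744333  32.31275797  -6.02213636   0.91542006
   0.41489119]
```

View pics/w19.png

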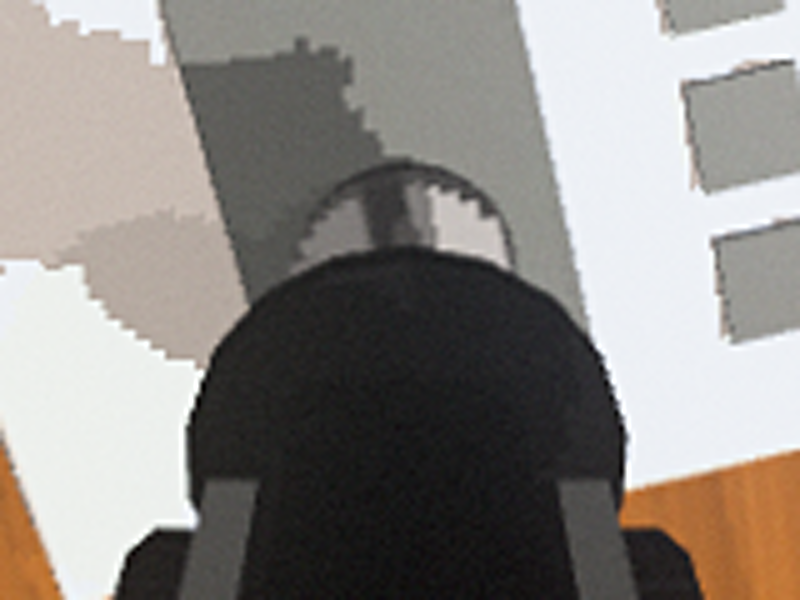

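Same picture as for the left screw at this point. I'll give it a little more to seat it on the stop.

Emit:
{"fn": "step_arm", "kwargs": {"rows": [[[0,0,0.0005],[0,0.05,0]],[[0,0,0.001],[0,0.1,0]],[[0,0,0.001],[0,0.13,0]],[[0,0,0.001],[0,0.13,0]]]}}

```text
clock: 17.65
position: [0.4956, -0.0456, 0.1615]
ee_rot: [-0.564, 0.265, -0.438, 0.647]
ft_force: [-3.4, 0.7, 1.2]
opening: 0.0253
```

```bash
python3 - <<'E'
from look import *
o=observe();print('axial torque',o['ft_torque']@N,o['joint_torque'],o['ft_force'])
E
```

```text
axial torque 0.4101198167922643 [ -0.30077269 -28.37684155  32.19293118  -5.94650254   0.97478617
   0.67876769] [-3.40192564  0.73358464  1.15868554]
```

Stop reached at 0.41 N m. Back off and withdraw.

Emit:
{"fn": "step_arm", "kwargs": {"rows": [[[0,0,-0.001],[0,-0.15,0]],[[0,0,-0.002],[0,-0.27,0]],[[0,0,-0.003],[0,-0.3,0]],[[0,-0.04,-0.003],[0,-0.3,0]],[[0,-0.1,-0.003],[0,-0.3,0]],[[0,-0.2,-0.003],[0,-0.3,0]],[[0,-0.3,-0.003],[0,-0.3,0]],[[0,-0.3,-0.003],[0,-0.3,0]]]}}

```text
clock: 18.45
position: [0.4657, -0.0472, 0.2158]
ee_rot: [-0.597, 0.314, -0.391, 0.626]
ft_force: [0.5, 0.4, -2.0]
opening: 0.0255
```

```bash
python3 - <<'E'
from look import *
look('w20',SR)
goto([.4728,.3348,.29],toolR([0,0,1],yaw(108)))
s,_=get_image('scene');crop('s',s,200,130,350,250,5,'s20')
t,_=get_image('top');crop('t',t,100,165,337,245,3,'t20')
E
```

```text
f [ 0.5  0.4 -2. ] tau [-0.04  0.64 -0.02] open 0.02547689089466969 tip rel: up 1.8 left 1.2 n 56.1 mm
blade cw deg 98.74601257744717 tilt err 0.1955785394540568
slot px crop [403.68373455 304.22010632] tip px crop [412.20544624 402.49770303] origin 196 139
t 18.5 J [-0.414 -0.181 -0.869  0.402  0.222  1.322] pos [ 0.4658 -0.0472  0.2147]
shift [-1.9281 -0.2701 -0.0035] turn [-0.7861 -3.7094  0.8906] rows 7.787857852221874 13.60292245095414
```

View pics/w20.png

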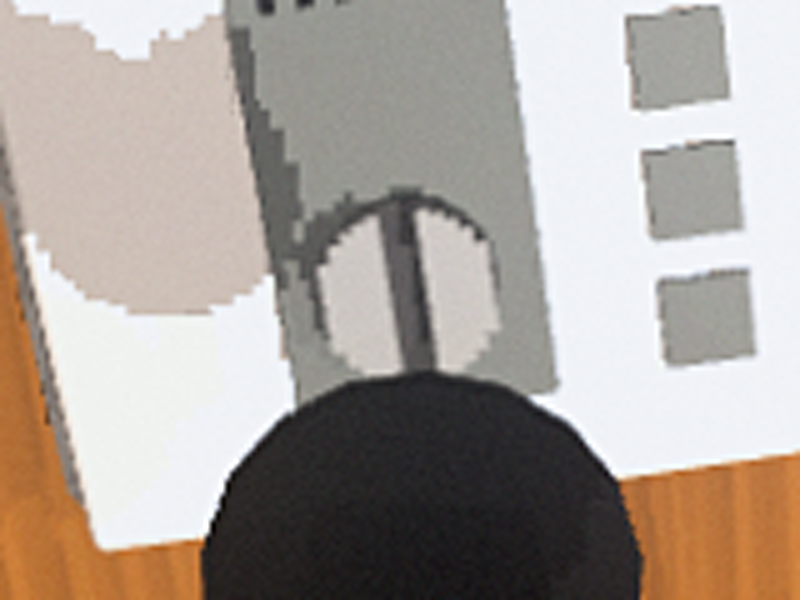

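View pics/s20.png

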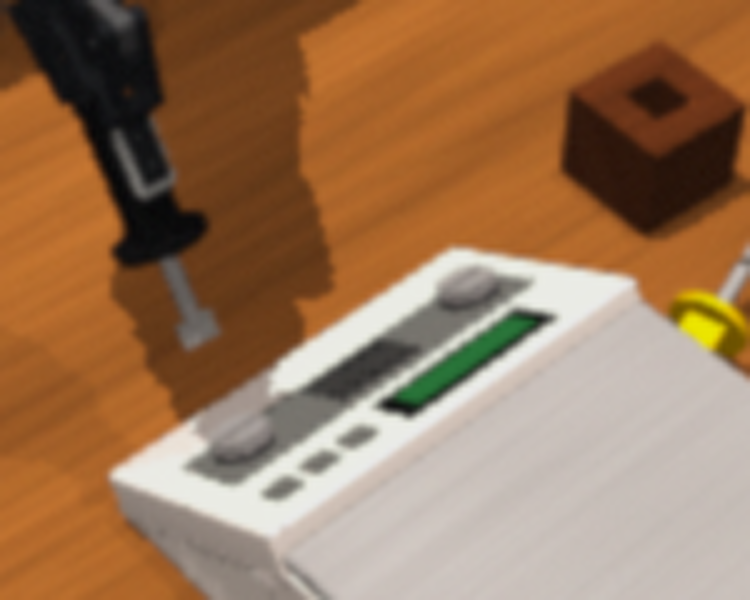

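View pics/t20.png

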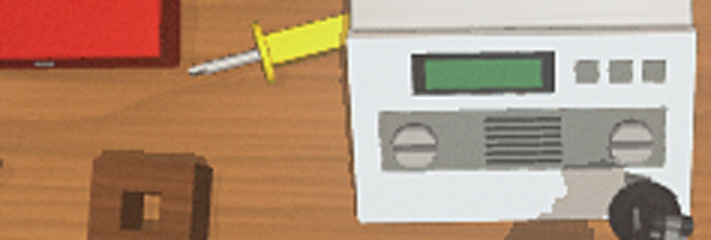

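Both slots are level in all three views. Now I'll return the driver to the stand.

```bash
python3 - <<'E'
from look import *
goto([.4732,.338,.26],toolR([0,0,1],yaw(18)))
E
```

```text
t 18.6 J [-0.413 -0.179 -0.871  0.401  0.221  1.322] pos [ 0.4652 -0.0468  0.213 ]
shift [-1.9319 -0.1433 -0.0714] turn [-1.0045 -0.7914  0.0605] rows 7.75400992258203 4.471114218899353
```

Emit:
{"fn": "step_arm", "kwargs": {"rows": [[[-0.05,-0.1,0],[0,0,0]],[[-0.22,-0.14,-0.01],[-0.1,-0.08,0]],[[-0.42,-0.14,-0.015],[-0.2,-0.16,0.01]],[[-0.62,-0.14,-0.02],[-0.3,-0.24,0.02]],[[-0.82,-0.14,-0.03],[-0.4,-0.32,0.025]],[[-0.97,-0.14,-0.035],[-0.5,-0.4,0.03]],[[-0.97,-0.14,-0.035],[-0.5,-0.4,0.03]]]}}

```text
clock: 19.3
position: [0.4639, 0.1496, 0.2478]
ee_rot: [0.594, -0.451, 0.408, -0.526]
ft_force: [0.5, -0.0, -1.6]
opening: 0.0252
```

```bash
python3 - <<'E'
from look import *
goto([.4732,.338,.26],toolR([0,0,1],yaw(18)))
E
```

```text
t 19.3 J [ 0.163 -0.    -0.499  0.81  -0.002  1.621] pos [0.4639 0.1496 0.2478]
shift [-0.9309 -0.0093  0.1617] turn [-0.5009 -0.3822  0.0291] rows 3.779544842683703 2.2028832615208778
```

Emit:
{"fn": "step_arm", "kwargs": {"rows": [[[-0.2,-0.01,0.04],[-0.13,-0.1,0]],[[-0.4,-0.01,0.08],[-0.26,-0.2,0.01]],[[-0.6,-0.01,0.11],[-0.39,-0.3,0.02]],[[-0.8,-0.01,0.14],[-0.5,-0.38,0.03]],[[-0.93,-0.01,0.162],[-0.5,-0.38,0.03]],[[-0.93,-0.01,0.162],[-0.5,-0.38,0.03]],[[-0.93,-0.01,0.162],[-0.5,-0.38,0.03]]]}}

```text
clock: 20.0
position: [0.4731, 0.3375, 0.2586]
ee_rot: [-0.572, 0.572, -0.416, 0.416]
ft_force: [0.4, -0.8, -1.6]
opening: 0.0254
```

```bash
python3 - <<'E'
from look import *
goto([.4732,.338,.185],toolR([0,0,1],yaw(18)))
H=np.array([.4745,.3353,.07])
look('w21',H)
s,_=get_image('scene');crop('s',s,290,70,370,190,5,'s21');cs=get_calibration('scene')
o=observe();print((proj('scene',H)-[290,70])*5,(proj('scene',o['position']+q2R(o['ee_rot']).apply(TIP))-[290,70])*5)
E
```

```text
t 20.0 J [0.494 0.388 0.06  1.243 0.    1.751] pos [0.4731 0.3375 0.2586]
shift [-0.0021  0.368   0.0018] turn [ 0.0023 -0.0016  0.0001] rows 1.4721435107273129 0.00980805175152019
f [ 0.4 -0.8 -1.6] tau [-0.04 -0.03 -0.05] open 0.025406431804326977 tip rel: up 48.4 left -1.3 n 85.9 mm
blade cw deg 76.49269029855218 tilt err 30.065882565124475
slot px crop [401.2508674  302.47249819] tip px crop [392.42054165 469.31664263] origin 200 125
[202.91591695 397.82990665] [219.46843406 271.92681741]
```

View pics/w21.png

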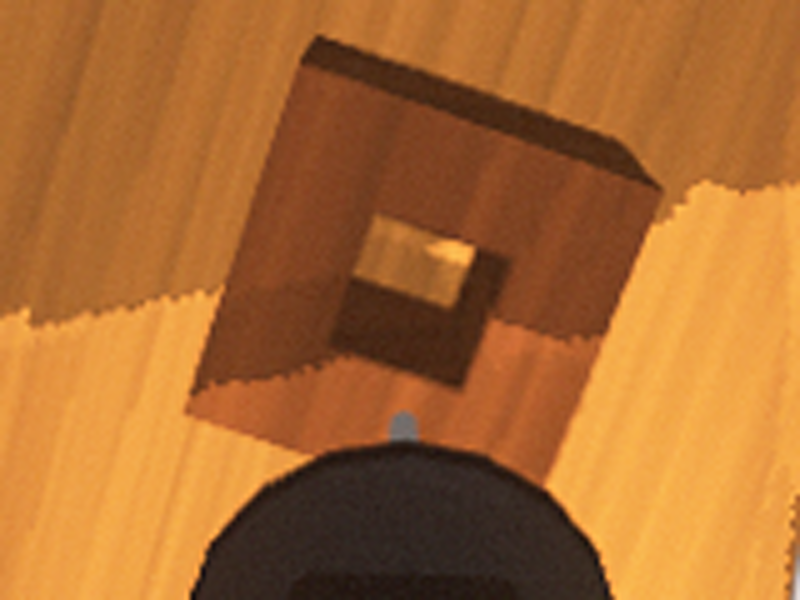

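View pics/s21.png

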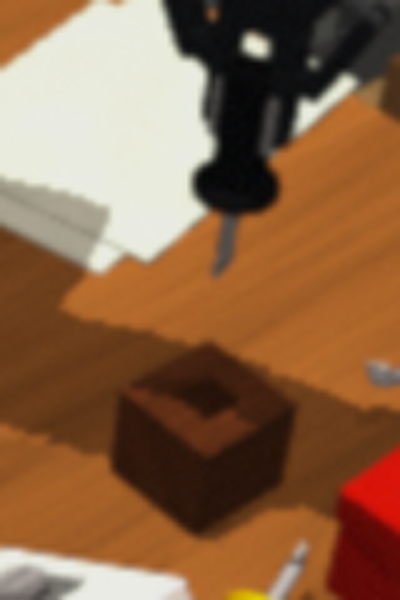

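Emit:
{"fn": "step_arm", "kwargs": {"rows": [[[-0.001,0.12,0.008],[0,0,0]],[[-0.001,0.24,0.008],[0,0,0]],[[-0.001,0.34,0.008],[0,0,0]],[[-0.001,0.39,0.008],[0,0,0]],[[-0.001,0.39,0.008],[0,0,0]],[[-0.001,0.39,0.008],[0,0,0]]]}}

```text
clock: 20.7
position: [0.475, 0.337, 0.1825]
ee_rot: [0.572, -0.571, 0.416, -0.417]
ft_force: [0.3, -0.1, -0.3]
opening: 0.0251
```

```bash
python3 - <<'E'
from look import *
H=np.array([.4745,.3353,.07])
look('w22',H)
o=observe();print(o['position'])
s,_=get_image('scene');crop('s',s,290,90,370,190,6,'s22')
t,_=get_image('top');crop('t',t,110,190,190,260,8,'t22')
E
```

```text
f [ 0.3 -0.1 -0.3] tau [ 0.01 -0.01  0.  ] open 0.025080940199016598 tip rel: up 12.2 left -1.8 n 18.9 mm
blade cw deg 76.6068874689828 tilt err 29.961436425899674
slot px crop [404.44446345 301.05617088] tip px crop [407.41506727 359.45198209] origin 197 147
[0.47520801 0.33731885 0.18275009]
```

View pics/w22.png

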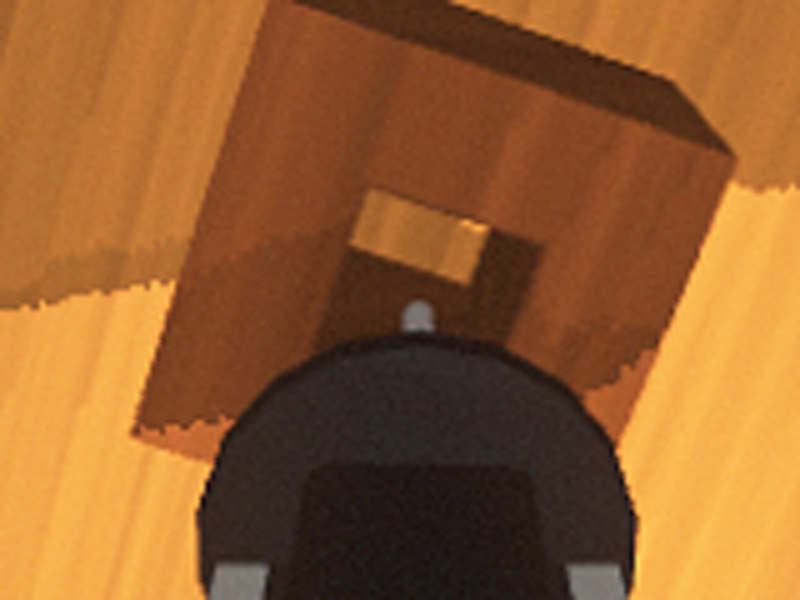

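View pics/s22.png

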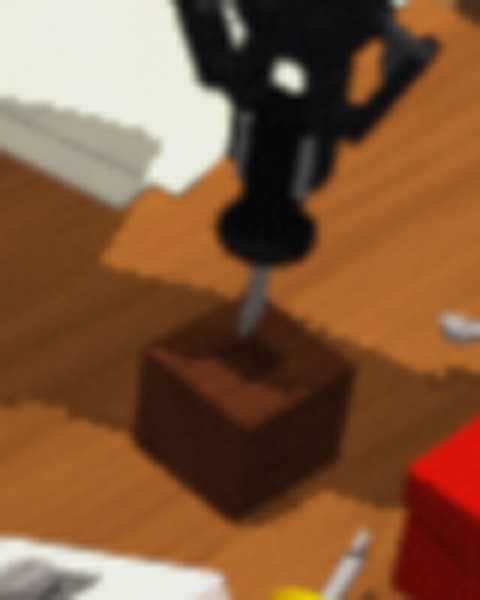

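```bash
python3 - <<'E'
from look import *
o=observe();Rt=q2R(o['ee_rot']);f=lambda P:(proj('scene',P)-[310,120])*12+6
for n,v in(('tip',TIP),('tip-10',TIP-[.01,0,0]),('tip+10',TIP+[.01,0,0]),('collar',[.0035,.0315,-.0005])):print(n,f(o['position']+Rt.apply(v)))
for a in((0,0),(15,15),(15,-15),(-15,-15),(-15,15),(40,40),(40,-40),(-40,-40),(-40,40)):print(a,f([.4745+a[0]/1e3,.3353+a[1]/1e3,.07]))
s,_=get_image('scene');crop('s',s,310,120,360,170,12,'s23')
E
```

```text
tip [264.18292849 299.10883136]
tip-10 [281.51207705 278.02827596]
tip+10 [246.71016465 320.36409182]
collar [292.30379619 120.02284956]
(0, 0) [252.99820069 360.79177597]
(15, 15) [333.61892682 366.33458849]
(15, -15) [253.27202239 414.51280246]
(-15, -15) [172.49098297 355.25676735]
(-15, 15) [252.72983913 308.14197446]
(40, 40) [468.23969743 375.58999623]
(40, -40) [253.74098596 506.51867411]
(-40, -40) [ 38.56387741 346.04905026]
(-40, 40) [252.2942672  222.68720232]
```

View pics/s23.png

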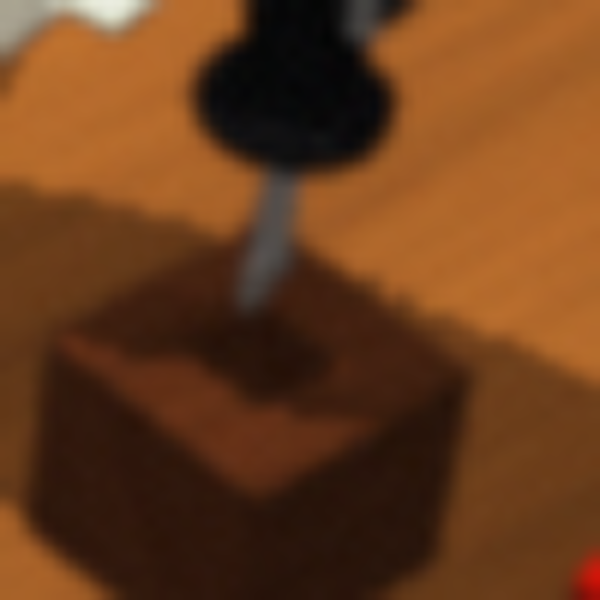

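View pics/t22.png

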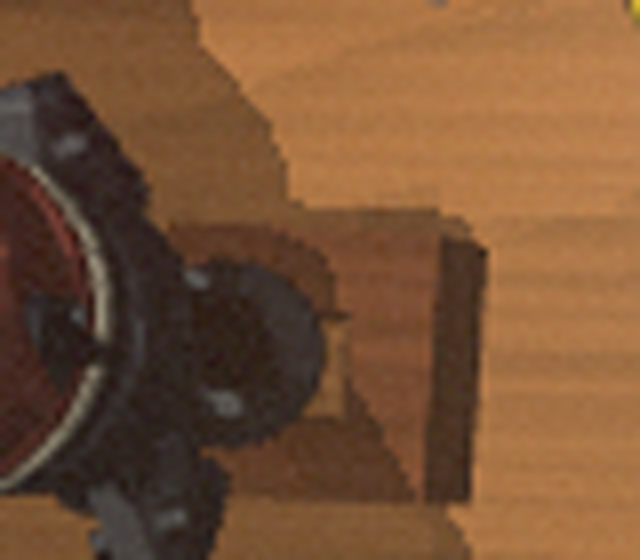

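Emit:
{"fn": "step_arm", "kwargs": {"rows": [[[0,0,0.009],[0,0,0]],[[0,0.04,0.009],[0,0,0]],[[0,0.08,0.009],[0,0,0]],[[0,0.12,0.009],[0,0,0]],[[0,0.16,0.009],[0,0,0]],[[0,0.16,0.009],[0,0,0]]]}}

```text
clock: 21.5
position: [0.4759, 0.3376, 0.1489]
ee_rot: [-0.571, 0.572, -0.416, 0.416]
ft_force: [-0.5, 0.3, -1.6]
opening: 0.0253
```

```bash
python3 - <<'E'
from look import *
look('w24',np.array([.4745,.3353,.07]))
o=observe();print(o['position'])
s,_=get_image('scene');crop('s',s,310,120,360,170,12,'s24')
E
```

```text
f [-0.5  0.3 -1.6] tau [0.01 0.02 0.03] open 0.025315032213696513 tip rel: up -3.9 left -1.3 n -10.6 mm
blade cw deg 76.56189246618183 tilt err 30.063818620282074
slot px crop [401.73156216 304.79911708] tip px crop [412.39938321 289.64067449] origin 196 161
[0.4762968  0.33785561 0.14965664]
```

View pics/s24.png

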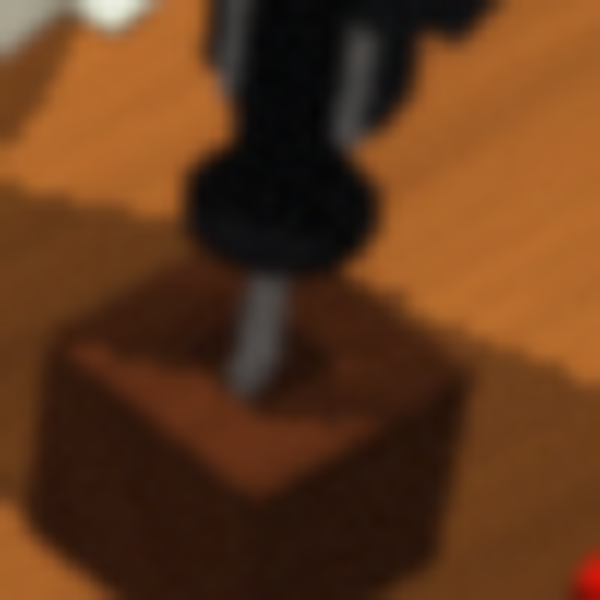

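View pics/w24.png

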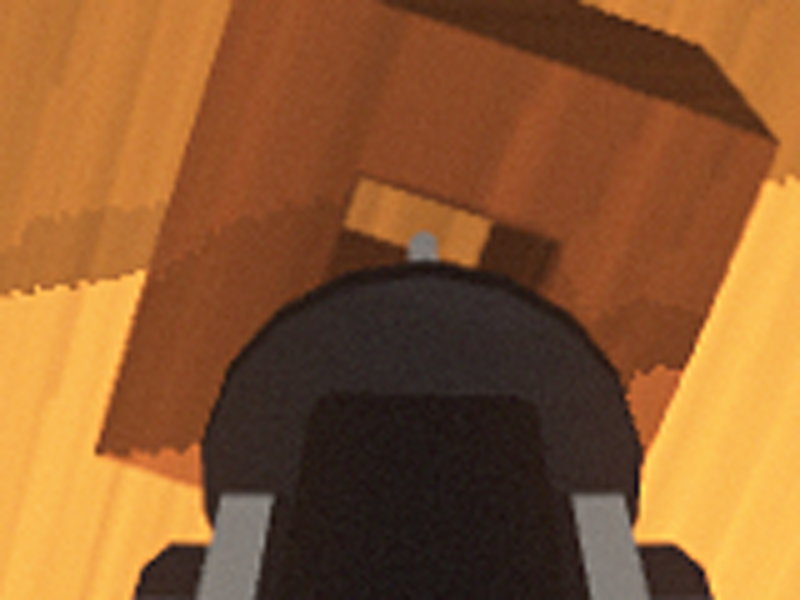

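```bash
python3 - <<'E'
from look import *
c=get_calibration('wrist')
g=lambda u,v,z:atz('wrist',196+u/5-.5,161+v/5-.5,z,c)
o=observe();Rt=q2R(o['ee_rot'])
print('blade end',g(423,232,.0597),'pred',o['position']+Rt.apply(TIP-[.01,0,0]))
print('hole corners',g(360,178,.07),g(557,240,.07))
print('block corners',g(97,452,.07),g(777,143,.07))
E
```

```text
blade end [0.47560322 0.34394132 0.0597    ] pred [0.4742329  0.3440939  0.06022662]
hole corners [0.46353057 0.35209245 0.07      ] [0.49336083 0.35193147 0.07      ]
block corners [0.43776161 0.29794572 0.07      ] [0.51885007 0.37561452 0.07      ]
```

Emit:
{"fn": "step_arm", "kwargs": {"rows": [[[-0.006,0,0],[0,0,0]],[[-0.012,0.03,0],[0,0,0]],[[-0.012,0.08,0],[0,0,0]],[[-0.012,0.13,0],[0,0,0]],[[-0.012,0.17,0],[0,0,0]],[[-0.012,0.2,0],[0,0,0]],[[-0.012,0.2,0],[0,0,0]]]}}

```text
clock: 22.3
position: [0.4753, 0.34, 0.1091]
ee_rot: [-0.571, 0.572, -0.417, 0.416]
ft_force: [-0.1, 0.4, -1.4]
opening: 0.0255
```

```bash
python3 - <<'E'
from look import *
look('w25',np.array([.4745,.3353,.07]))
o=observe();print(o['position'])
s,_=get_image('scene');crop('s',s,310,120,360,170,12,'s25')
E
```

```text
f [-0.1  0.4 -1.4] tau [-0.01  0.01  0.02] open 0.02548060659318486 tip rel: up -24.3 left 1.1 n -44.8 mm
blade cw deg 76.5676622090475 tilt err 30.057997657532603
slot px crop [401.89952328 302.47417326] tip px crop [417.30259609 154.46602272] origin 195 188
[0.47566569 0.3401529  0.10973396]
```

View pics/s25.png

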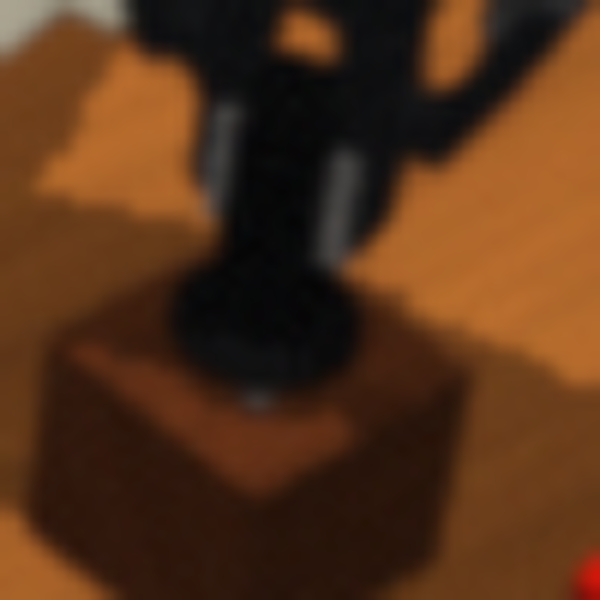

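Emit:
{"fn": "step_arm", "kwargs": {"rows": [[[0,0.015,0],[0,0,0]],[[0,0.028,0],[0,0,0]],[[0,0.036,0],[0,0,0]],[[0,0.04,0],[0,0,0]],[[0,0.04,0],[0,0,0]]]}}

```text
clock: 22.9
position: [0.4759, 0.3403, 0.1021]
ee_rot: [0.572, -0.571, 0.416, -0.416]
ft_force: [-0.1, -0.1, -1.5]
opening: 0.0259
```

```bash
python3 - <<'E'
from look import *
o=observe();print(o['position'],o['ft_force'])
s,_=get_image('scene');crop('s',s,310,120,360,170,12,'s26')
E
```

```text
[0.47593728 0.34030358 0.10210889] [-0.06055666 -0.13112019 -1.51898581]
```

View pics/s26.png

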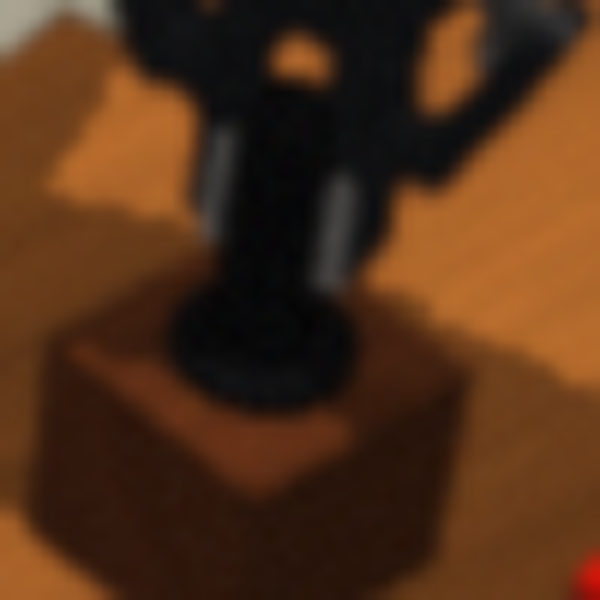

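Emit:
{"fn": "step_arm", "kwargs": {"rows": [[[0,0.003,0],[0,0,0]],[[0,0.005,0],[0,0,0]],[[0,0.005,0],[0,0,0]]]}}

```text
clock: 23.25
position: [0.476, 0.3404, 0.1015]
ee_rot: [0.572, -0.571, 0.416, -0.416]
ft_force: [-0.9, -0.7, 3.9]
opening: 0.0252
```

Emit:
{"fn": "step_arm", "kwargs": {"rows": [[[0,0,0],[0,0,0]],[[0,0,0],[0,0,0]],[[0,0,0],[0,0,0]],[[0,0,0],[0,0,0]],[[0,0,0],[0,0,0]],[[0,0,0],[0,0,0]],[[0,0,0],[0,0,0]],[[0,0,0],[0,0,0]],[[0,0,0],[0,0,0]],[[0,0,0],[0,0,0]]], "grip": 0}}

```text
clock: 24.25
position: [0.4761, 0.3404, 0.1016]
ee_rot: [0.572, -0.571, 0.416, -0.416]
ft_force: [-0.4, -0.8, 0.8]
opening: 0.0855
```

```bash
python3 - <<'E'
from look import *
look('w27',np.array([.4745,.3353,.07]))
s,_=get_image('scene');crop('s',s,310,120,360,170,12,'s27')
E
```

```text
f [-0.4 -0.8  0.8] tau [ 0.02 -0.   -0.01] open 0.08550533008326867 tip rel: up -27.2 left 1.6 n -51.8 mm
blade cw deg 76.57671478711612 tilt err 29.95106090132513
slot px crop [403.21412827 301.05149385] tip px crop [427.17981647 124.46979499] origin 193 194
```

View pics/s27.png

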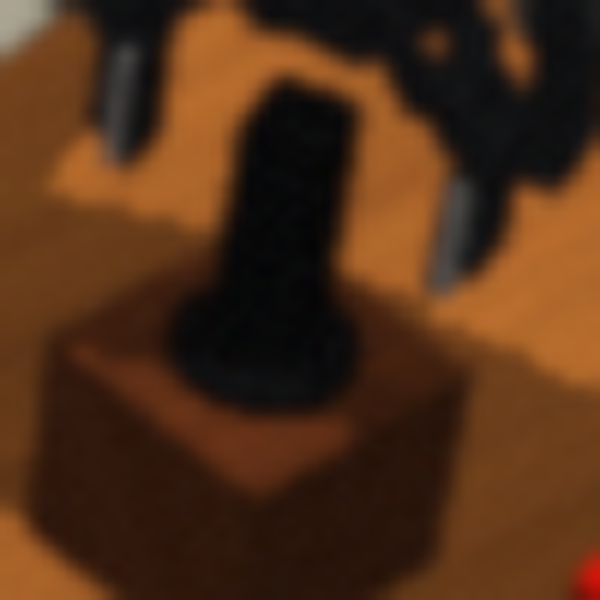

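View pics/w27.png

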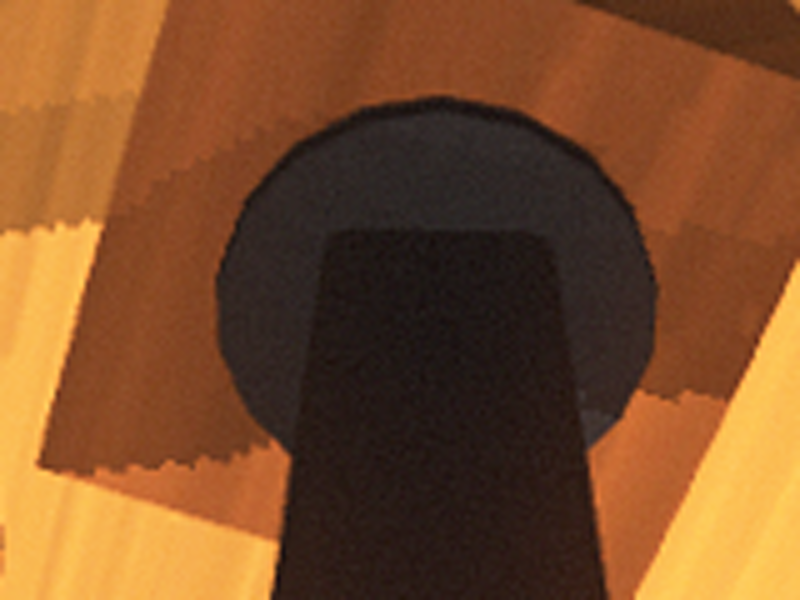

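The driver stands upright with its collar on the block and the fingers open around it. I'll rise straight up and check.

Emit:
{"fn": "step_arm", "kwargs": {"rows": [[[0,-0.1,0],[0,0,0]],[[0,-0.25,0],[0,0,0]],[[0,-0.45,0],[0,0,0]],[[0,-0.65,0],[0,0,0]],[[0,-0.8,0],[0,0,0]],[[0,-0.8,0],[0,0,0]],[[0,-0.8,0],[0,0,0]]]}}

```text
clock: 25.05
position: [0.4762, 0.3405, 0.2619]
ee_rot: [0.572, -0.571, 0.416, -0.417]
ft_force: [-0.7, -0.5, -0.5]
opening: 0.0856
```

```bash
python3 - <<'E'
from look import *
s,_=get_image('scene');cv2.imwrite('pics/s28.png',s[:,:,::-1]);crop('s',s,290,90,370,170,7,'s28c')
t,_=get_image('top');cv2.imwrite('pics/t28.png',t[:,:,::-1]);crop('t',t,212,165,337,245,6,'t28c')
print(observe()['ft_force'],observe()['clock'])
E
```

```text
[-0.6356681  -0.37238707  0.24317233] 25.15
```

View pics/s28.png

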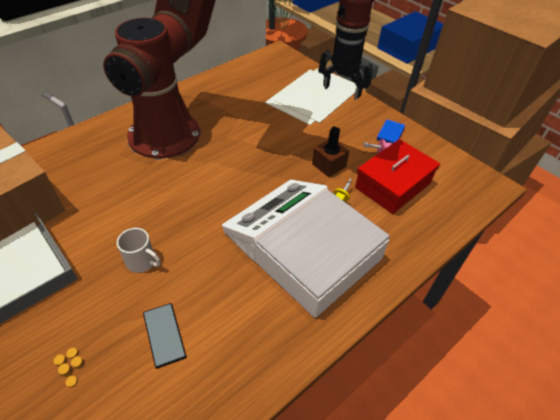

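View pics/s28c.png

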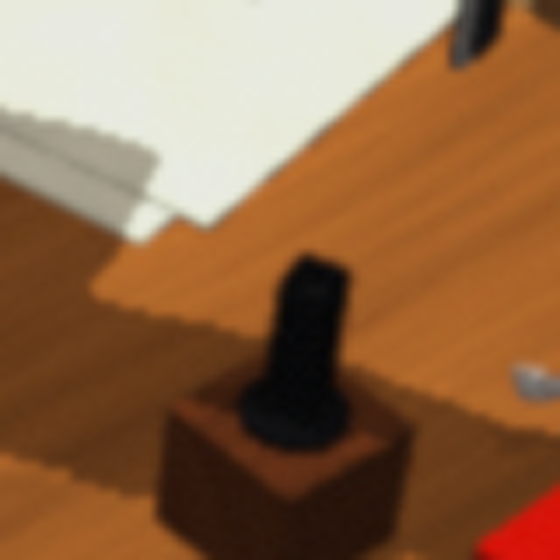

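View pics/t28c.png

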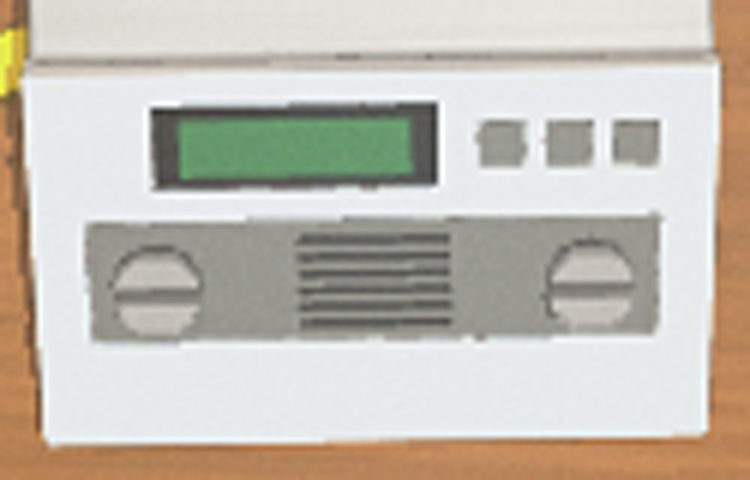

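View pics/t28.png

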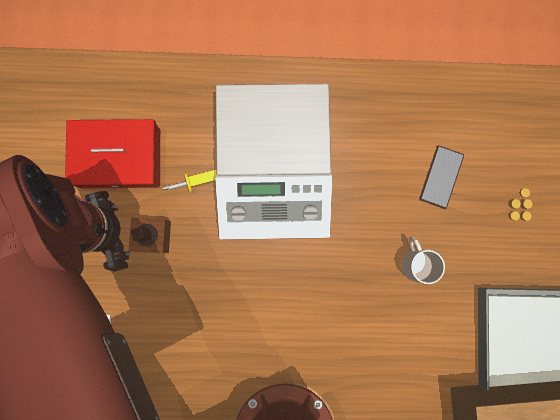

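Everything looks in place. One more check on the slot angles, with a finer fit.

```bash
python3 - <<'E'
from look import *
t=cv2.imread('pics/t28.png',0).astype(float)
c=get_calibration('top')
for S,off in((SL,.001),(SR,.0017)):
    S=S+off*Yh;pts=[]
    for dy in np.arange(-13,13.1,1):
        zs=np.arange(-8,8.1,.25)
        pr=np.array([proj('top',S+dy/1e3*Yh+z/1e3*U,c) for z in zs]).astype(np.float32)
        v=cv2.remap(t.astype(np.float32),pr[:,0].reshape(1,-1),pr[:,1].reshape(1,-1),cv2.INTER_LINEAR)[0]
        w=np.clip(np.median(v)-v,0,None)**1; pts.append((dy,(w*zs).sum()/w.sum()))
    pts=np.array(pts);k=np.polyfit(pts[:,0],pts[:,1],1);print(np.degrees(np.arctan(k[0])),k[1],np.round(pts[::3,1],2))
# cover edges in same frame: lower/upper edge
for z0 in(26,-26):
    pts=[]
    M=(SL+SR)/2-.009*N
    for dy in np.arange(-105,106,5):
        zs=np.arange(-6,6.1,.25)
        pr=np.array([proj('top',M+dy/1e3*Yh+(z0+z)/1e3*U,c) for z in zs]).astype(np.float32)
        v=cv2.remap(t.astype(np.float32),pr[:,0].reshape(1,-1),pr[:,1].reshape(1,-1),cv2.INTER_LINEAR)[0]
        g=np.abs(np.diff(v));g[g<4]=0;pts.append((dy,((zs[1:]-.125)*g).sum()/g.sum()))
    pts=np.array(pts);k=np.polyfit(pts[:,0],pts[:,1],1);print('edge',np.degrees(np.arctan(k[0])),k[1])
E
```

```text
-0.17867245301132964 -0.412741015664244 [-0.48 -0.51 -0.4  -0.31 -0.18 -0.23 -0.62 -0.53 -0.39]
0.19563403409218488 -0.7317786834391663 [-0.75 -0.67 -0.62 -0.91 -0.86 -0.84 -0.77 -0.76 -0.57]
edge 0.0075544527725058055 0.6672985862957082
edge 0.06583707926325597 0.6100472901214563
```

Both slots lie within 0.2° of the cover's edges, so both are on their stops. Handing in.

```bash
python3 - <<'E'
from plant import *
print(observe()['clock'],finish_job())
E
```

```text
the job is handed in; nothing more can be done
25.15 None
```

I turned both screws clockwise to their stops with the driver, then put it back upright in its stand on its collar. I released it, raised the arm clear and handed the job in at 25 s of the allowed 64 s.

**Screws:** the torque about each screw's axis rose at the end of its turn, to 0.29 N m on the left and 0.41 N m on the right. Friction alone is about 0.08 N m. In the last top view both slots lie within 0.2° of the cover's edges. A rough reading by eye from an enlarged picture had suggested they were 2–3° short, but the finer fit and the wrist pictures did not bear that out.

**Driver:** the last pictures show it standing upright in the block, with the gripper open and well clear of it.

**Bystanders:** the mug, cash box and phone look unmoved in the last pictures.

**Other:** the pink and yellow look-alike drivers fell over near the start, before the arm had gripped anything, and I left them where they lay.

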